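# Fetch the boxed-in walnut packer for a glue-up

## Task

The dark walnut packing block is boxed in on the grey storage tray. Park the battery pack, the tape measure and the pale wood block on the blue mat, all three standing there as they stand on the tray; only then fetch the dark block and lay it on the plywood cradle, lengthwise and centred between the two red end stops. Then put each of the other three back on the tray exactly where it stood at the start, squarely in its outline, without shifting the glue bottle or the mug.

Things in the scene. Friction and masses are not known exactly. Their poses are not given: they have to be found in the camera images.
- storage_tray: grey tray fixed to the bench: a flat board 250 (x) x 260 (y) mm whose top is 10 mm above its origin, with a fence 10 mm thick and 28 mm high above the bench along its far (+x) edge. Thin white outlines mark four places, at (x, y) mm in its frame: battery (0, -74), dark block (0, -14), and two places alike at (42, 60) and (-42, 60) that hold the tape measure and the pale block, either way round from start to start. Origin: centre of the underside
- blue_mat: flat blue mat 200 (x) x 280 (y) x 3 mm, fixed to the bench; the side area, large enough for all three things side by side. It lies on the left or right of the tray. Origin: centre of the underside
- cradle: plywood cradle fixed to the bench on the other side from the mat: base 90 (x) x 176 (y) mm, top face 10 mm above its origin, with a red end stop 14 mm high across each end; 144 mm clear between the stops along y, open at the sides. Origin: centre of the underside
- dark_block: dark walnut block 28 (x) x 120 (y) x 20 (z) mm, about 0.05 kg, lying on the tray; at the start its long y axis lies along the tray's x. Its long sides stand 9 to 13 mm from its neighbours, too close for a finger. Origin: centre of the underside; grasp across its x at the centre
- battery_pack: black and red tool battery 62 (x) x 74 (y) x 60 (z) mm, about 0.6 kg; at the start its x lies along the tray's x. The sides to grasp are 60 mm apart along x, from the bottom up to 36 mm; above that it is narrower (50 mm to height 52, two rails to 60). Origin: centre of the underside
- tape_measure: yellow pocket tape measure standing upright, 37 (x) x 100 (y) x 68 (z) mm, about 0.24 kg; grasp its case across x (36 mm). The case runs from y = -21 to +49 mm, its middle and centre of mass near y = +14 mm; a low tongue runs on to y = -50. Origin: under the centre of the 100 mm length. At the start its x lies along the tray's x with its case (+y) towards the dark block
- pale_block: pale wood block lying flat, 38 (x) x 95 (y) x 18 (z) mm, about 0.05 kg; at the start its x lies along the tray's x. Origin: centre of the underside; grasp across x
- glue_bottle: white glue bottle with orange tip, 48 x 66 x 203 mm, standing on the bench behind the tray to the left; bystander, not to be moved. Origin: centre of the underside
- coffee_mug: purple mug 86 x 118 x 96 mm on the bench behind the tray to the right; bystander, not to be moved. Origin: centre of the underside
There are look-alikes about, which are no part of the job. What is shaped like the tape_measure but turquoise is not meant.

How it is judged:
On the way, in this order (a step that is already met when the one before it is completed fails the run):
1. battery pack, tape measure and pale block all stand released on the blue mat, the dark block still in its place (x of battery_pack in the frame of blue_mat between -0.1 and 0.1 m and y of battery_pack in the frame of blue_mat between -0.14 and 0.14 m and height (world z) of each of battery_pack, tape_measure, pale_block below 0.012 m and contact force between the fingers and battery_pack below 0.2 N and linear speed of each of battery_pack, tape_measure, pale_block below 0.03 m/s and angle between each of battery_pack, tape_measure, pale_block's own z axis and vertical below 0.15 rad and x of tape_measure in the frame of blue_mat between -0.1 and 0.1 m and y of tape_measure in the frame of blue_mat between -0.14 and 0.14 m and contact force between the fingers and tape_measure below 0.2 N and x of pale_block in the frame of blue_mat between -0.1 and 0.1 m and y of pale_block in the frame of blue_mat between -0.14 and 0.14 m and contact force between the fingers and pale_block below 0.2 N and distance of dark_block from where it was at the start of the episode below 0.03 m), for 0.2 s.
2. the dark block lies in the cradle while the other three are still on the mat (x of battery_pack in the frame of blue_mat between -0.1 and 0.1 m and y of battery_pack in the frame of blue_mat between -0.14 and 0.14 m and height (world z) of each of battery_pack, tape_measure, pale_block below 0.012 m and contact force between the fingers and battery_pack below 0.2 N and linear speed of each of battery_pack, tape_measure, pale_block below 0.03 m/s and angle between each of battery_pack, tape_measure, pale_block's own z axis and vertical below 0.15 rad and x of tape_measure in the frame of blue_mat between -0.1 and 0.1 m and y of tape_measure in the frame of blue_mat between -0.14 and 0.14 m and contact force between the fingers and tape_measure below 0.2 N and x of pale_block in the frame of blue_mat between -0.1 and 0.1 m and y of pale_block in the frame of blue_mat between -0.14 and 0.14 m and contact force between the fingers and pale_block below 0.2 N and x of dark_block in the frame of cradle between -0.012 and 0.012 m and y of dark_block in the frame of cradle between -0.012 and 0.012 m and angle between the y axis of dark_block and the y axis of cradle, either way round below 0.2 rad and height (world z) of dark_block between 0.005 and 0.015 m and angle between dark_block's own z axis and vertical below 0.1 rad and contact force between the fingers and dark_block below 0.2 N), for 0.2 s.
At the end, for the whole second after the job is handed in: the dark block lies flat on the cradle, centred within 12 mm between the end stops and across it, lengthwise within 0.2 rad; battery pack, tape measure and pale block each stand upright within 15 mm of where they stood at the start, square to the tray within 0.2 rad; all at rest (x of dark_block in the frame of cradle between -0.012 and 0.012 m and y of dark_block in the frame of cradle between -0.012 and 0.012 m and angle between the y axis of dark_block and the y axis of cradle, either way round below 0.2 rad and height (world z) of dark_block between 0.005 and 0.015 m and angle between each of dark_block, battery_pack, tape_measure, pale_block's own z axis and vertical below 0.1 rad and distance of each of battery_pack, tape_measure, pale_block from where it was at the start of the episode below 0.015 m and angle between the x axis of each of battery_pack, tape_measure, pale_block and the x axis of storage_tray, either way round below 0.2 rad and linear speed of each of battery_pack, tape_measure, pale_block, dark_block below 0.02 m/s); the robot touches nothing.
It fails at once if the glue bottle is shifted by more than 20 mm (distance of glue_bottle from where it was at the start of the episode above 0.02 m).
It fails at once if the coffee mug is shifted by more than 20 mm (distance of coffee_mug from where it was at the start of the episode above 0.02 m).
It also fails if it takes over 134 s, if anything falls off the work surface, if the arm or the gripper's body presses on something with over 40 N, if the wrist force passes 120 N, or if a joint passes its speed limit or range.

## Robot

A 6-joint arm with a two-finger parallel gripper is mounted at the origin on a cart in front of the work surface, level with it; the furniture and walls round the work are solid. World frame = base frame: x ahead of the robot, y to its left, z up, the work surface at z = 0. Lengths are in m, angles in rad, forces in N, time in s.
With the tool pointing down it reaches from about 0.375 to 0.9 m from the base axis. Payload 3.1 kg.
Tool frame: the origin (TCP) lies at the very end of the fingers, on their centre line; the grasp point (between the pads) lies 19 mm behind it (grip_depth is the distance from the TCP to the grasp point, in m); z points along the fingers, y is the line along which they close (so a half turn about z gives the same grasp; the last joint's range is limited). The gripper opens to 85 mm and grips with 20 to 120 N. Pads are 22 mm wide; open, the fingers measure 114 mm over their backs; the gripper's body (76 mm by 85 mm) begins 54 mm behind the grasp point. The pads swing forward as they close: fully open they stand 13 mm farther back than shut.
Start: joints at [0.949, 0.527, 1.433, -0, 1.181, -0.178], TCP at [0.268, 0.564, 0.209] pointing down, gripper open.
Joint ranges: [-3.08, 3.08], [-0.75, 2.2], [0.22, 2.44], [-1.43, 4.57], [0, 2.65], [-2.85, 2.85]. Speed limits (rad/s): [2.79, 2.79, 3.14, 3.14, 3.14, 3.14].

## Interface

Orientations are given as a unit quaternion [x, y, z, w].
In Python, from station import * gives the robot as it stands.
- The arm moves only by the tool apply_moves, never from a script. Its argument "plan" is a list of rows, each a list of 7 numbers: the shift along the tool's x, y, z in m, then the turn, a rotation vector about the tool's x, y, z in rad, then the gripper command: -1 is fully open, 1 is shut, values between are in proportion. In form: [[dx, dy, dz, wx, wy, wz, jaw], ...]. A call has 1 to 8 rows; each row shifts and turns the commanded pose from where the row before left it, along the tool's axes as they then stand; what a row does not reach is not made up. A row lasts 1/8 s, in which the tool goes at most 62.5 mm and 10.7 degrees, less where a joint would pass 70% of its speed; a pose out of reach is approached as far as the arm can. A call is refused whole if a number of a shift passes 0.0625 or a number of a turn 0.188, either way. A call with a gripper value outside its range is refused whole. The fingers move at their own pace and stop on an object; "force" is the grip in N (left out, the last holds). Time passes only in rows, so rows that do not move let the fingers close. It gives the time, the measured TCP pose, the force, the opening and the grip force at its end, in the units of the state.
- sense(): the state, without advancing time (a new reading comes with each control period).
- snapshot(name): name is "scene" or "top" or "wrist"; returns the picture (480x640x3 uint8, red, green, blue); there is no depth.
- calibration(name): a dict with "camera_matrix" (3x3 intrinsics, pixels), "R" (3x3) and "t" (3): a world point X has camera coordinates R X + t; the wrist camera has in their place "mount" (4x4, takes a point from camera to tool coordinates, whose origin is the TCP and whose axes are the flange's). Camera axes: x right, y down, z forward; pixel columns grow to the right and rows downward; lengths in m; the calibration is good to about 2 mm. The wrist camera is an equidistant fisheye: a pixel r from the principal point sees the ray r / f radians off the axis. A picture is of the moment at which its call begins: read the wrist's pose just before it. calibration takes no time and is no camera call.
- sign_off(): hands the job in; it is judged then, once.
The state is a dict: "t": time; "q": joint angles; "qd": joint speeds; "tau": joint torques, N m; "tcp_pos": TCP position; "tool_rot": TCP orientation; "force": force on the tool from outside, world axes, zero at the start; "ft_torque": the same for the moment, N m; "finger_gap": opening from 0.0 (shut) to 1.0 (fully open); "gripper_force": force on a finger pad.
Only numpy, scipy, OpenCV 4.12 (cv2) and the standard library are available. Lean on these libraries where they do the work, as an engineer would, in place of code of your own. Each camera call takes 0.05 s, during which the arm holds its last target. There are 200 camera calls.

## Working session

There is one attempt and no reset: what is moved stays moved. The work goes in short steps, Python scripts to look and compute and a tool call to move; the robot and the scene stay as the last step left them, time stands still between calls to the robot, and variables do not carry over. Pictures are saved under pics/ and viewed, at most 14 in all, crops included, and the job is handed in when it is done.

Besides the shell and the picture viewer there is one more tool, called after "Call:" as a command line: name --pt "numbers of a row" for each row, then --argument value for the rest. apply_moves: Moves the arm, as the interface text tells. Its arguments: {"type":"object","properties":{"plan":{"type":"array"},"force":{"type":"number"}},"required":["plan"]}

```bash
ls; mkdir -p pics
python3 - <<'E'
from station import *
import cv2
s=sense();print(s)
for n in("scene","top"):
    im=snapshot(n);cv2.imwrite(f"pics/{n}0.png",im[:,:,::-1]);c=calibration(n);print(n,c)
print(calibration("wrist"))
E
```

```text
pics
{'t': 0.0, 'q': array([ 9.48515438e-01,  5.28455162e-01,  1.43389884e+00,  1.64810751e-05,
        1.18141644e+00, -1.78500280e-01]), 'qd': array([-0.00019967, -0.00112737,  0.00050581, -0.00043477, -0.00017759,
       -0.00219511]), 'tau': array([ 9.19035738e-04, -4.42361391e+01, -1.78024775e+01, -1.96880428e-04,
        8.32802500e-03, -1.79963581e-05]), 'tcp_pos': array([0.26786347, 0.56384156, 0.20784155]), 'tool_rot': array([ 2.20076904e-01,  9.75481917e-01, -9.99804077e-04, -4.31445510e-04]), 'force': array([ 0.33693805,  0.28253361, -0.07710083]), 'ft_torque': array([-0.01392244,  0.00648267,  0.0117894 ]), 'gripper_force': 0.0, 'finger_gap': 1.0021186489391527}
scene {'camera_matrix': array([[505.65582564,   0.        , 327.89214097],
       [  0.        , 505.65582564, 239.92414574],
       [  0.        ,   0.        ,   1.        ]]), 'R': array([[ 0.85044756, -0.52595884,  0.01030779],
       [-0.35793211, -0.59289453, -0.72136029],
       [ 0.38551725,  0.60978961, -0.69248327]]), 't': array([-0.48409282,  0.22591965,  0.94723483])}
top {'camera_matrix': array([[572.
[... 170 characters left out ...]
0.99943295, -0.01550726],
       [-0.99812654, -0.02901346, -0.05386676],
       [ 0.0533863 ,  0.0170882 , -0.99842771]]), 't': array([-0.00236604,  0.57059648,  1.51365309])}
{'camera_matrix': array([[371.64829954,   0.        , 321.49686189],
       [  0.        , 371.64829954, 240.51300391],
       [  0.        ,   0.        ,   1.        ]]), 'mount': array([[ 1.45780150e-04, -9.51848184e-01, -3.06569754e-01,
         7.89640546e-02],
       [ 9.99997430e-01, -5.54795508e-04,  2.19806704e-03,
        -2.52345493e-04],
       [-2.26230964e-03, -3.06569286e-01,  9.51845657e-01,
        -1.66097652e-01],
       [ 0.00000000e+00,  0.00000000e+00,  0.00000000e+00,
         1.00000000e+00]])}
```

View pics/scene0.png

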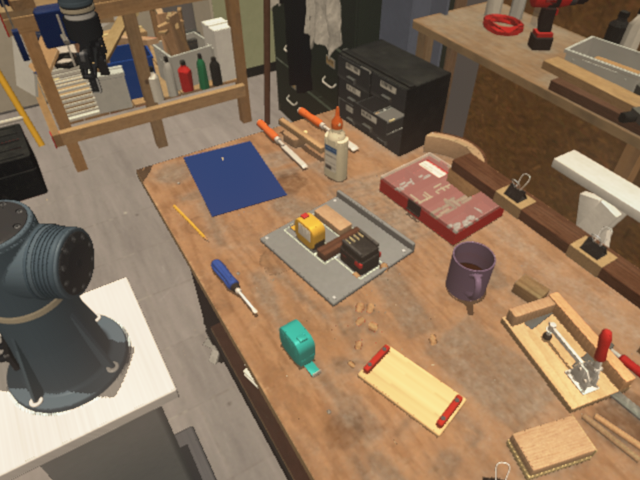

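View pics/top0.png

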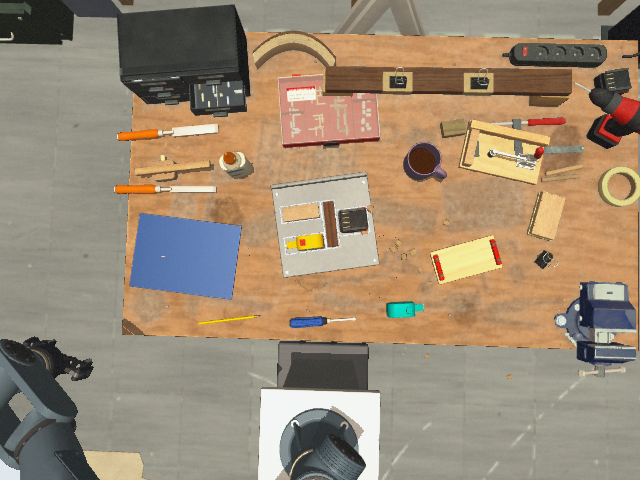

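The scene view shows the tray in the middle (about 338,245), the mat on the left (235,178) and the cradle on the right (412,388). Two tape measures are visible: yellow on the tray (scene 310,228; top 308,242) and turquoise on the bench (scene 298,342; top 404,310). The yellow one is meant, because the turquoise is excluded and stands off the tray. I'll confirm this in an enlarged crop.

```bash
cat > h.py <<'E'
from station import *
import numpy as np, cv2
from scipy.spatial.transform import Rotation as Rn
def ray(name,uv,s=None):
    """origin, direction in world"""
    c=calibration(name);K=c["camera_matrix"]
    p=np.array([(uv[0]-K[0,2])/K[0,0],(uv[1]-K[1,2])/K[1,1]])
    if name=="wrist":
        r=np.hypot(*p);d=np.r_[p/r*np.sin(r),np.cos(r)] if r>0 else np.array([0,0,1.])
        M=c["mount"];R=Rn.from_quat(s["tool_rot"]).as_matrix()
        return R@M[:3,3]+s["tcp_pos"],R@M[:3,:3]@d
    return -c["R"].T@c["t"],c["R"].T@np.r_[p,1]
def at_z(o,d,z): return o+d*(z-o[2])/d[2]
def tri(rays):
    A=0;b=0
    for o,d in rays:
        d=d/np.linalg.norm(d);P=np.eye(3)-np.outer(d,d);A=A+P;b=b+P@o
    return np.linalg.solve(A,b)
def proj(name,X,s=None):
    c=calibration(name);K=c["camera_matrix"]
    if name=="wrist":
        M=c["mount"];R=Rn.from_quat(s["tool_rot"]).as_matrix()
        x=M[:3,:3].T@(R.T@(np.asarray(X)-s["tcp_pos"])-M[:3,3])
        th=np.arctan2(np.hypot(x[0],x[1]),x[2]);n=x[:2]/np.hypot(x[0],x[1])
        return n*th*K[0,0]+K[:2,2]
    x=c["R"]@np.asarray(X)+c["t"];return (K@(x/x[2]))[:2]
E
python3 - <<'E'
from h import *
t=cv2.imread("pics/top0.png");s=cv2.imread("pics/scene0.png")
cv2.imwrite("pics/c1.png",np.hstack([cv2.resize(t[165:285,265:390],None,fx=3.2,fy=3.2,interpolation=2),cv2.resize(s[190:310,255:380],None,fx=3.2,fy=3.2,interpolation=2)]))
h=cv2.cvtColor(t,cv2.COLOR_BGR2HSV)
def big(m,box):
    k=np.zeros_like(m);x0,y0,x1,y1=box;k[y0:y1,x0:x1]=m[y0:y1,x0:x1]
    c=max(cv2.findContours(k,0,1)[0],key=cv2.contourArea);r=cv2.minAreaRect(c);return cv2.boxPoints(r)
mat=big(cv2.inRange(h,(105,100,40),(125,255,255)),(100,190,270,320))
cr=big(cv2.inRange(h,(18,40,150),(32,255,255)),(420,220,520,300))
tr=big(cv2.inRange(h,(0,0,80),(180,40,220)),(265,165,385,285))
for n,p,z in(("mat",mat,.003),("cr",cr,.01),("tr",tr,.01)):
    W=np.array([at_z(*ray("top",q),z)[:2] for q in p]);print(n,p.round(1).tolist(),W.round(4).tolist(),"c",W.mean(0).round(4))
    print([round(float(np.linalg.norm(W[i]-W[i-1])),4) for i in range(4)])
E
```

```text
mat [[129.1999969482422, 285.3999938964844], [138.6999969482422, 212.39999389648438], [241.0, 225.8000030517578], [231.5, 298.79998779296875]] [[0.4111, 0.5202], [0.6088, 0.5035], [0.5804, 0.2243], [0.3837, 0.2428]] c [0.496  0.3727]
[0.2787, 0.1984, 0.2806, 0.1976]
cr [[429.6000061035156, 251.8000030517578], [493.1000061035156, 234.5], [501.8999938964844, 267.0], [438.5, 284.29998779296875]] [[0.5252, -0.2832], [0.5763, -0.451], [0.4905, -0.4756], [0.4395, -0.3084]] c [ 0.5079 -0.3796]
[0.0893, 0.1754, 0.0893, 0.1748]
tr [[270.5, 184.8000030517578], [366.6000061035156, 171.5], [379.29998779296875, 263.70001220703125], [283.20001220703125, 277.0]] [[0.6932, 0.1477], [0.7363, -0.11], [0.4894, -0.1502], [0.4464, 0.1052]] c [ 0.5914 -0.0018]
[0.2505, 0.2613, 0.2501, 0.259]
```

View pics/c1.png

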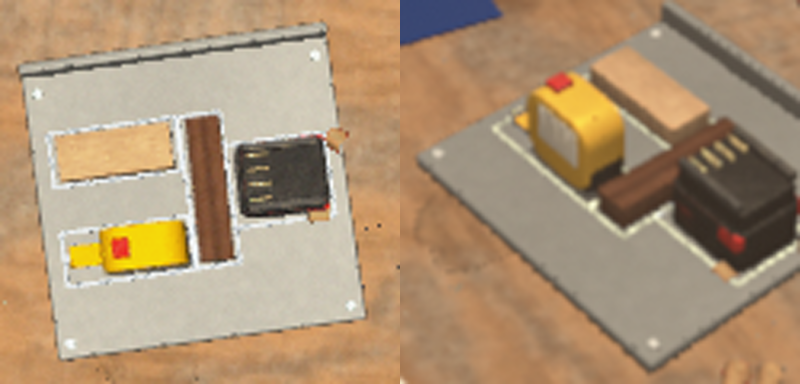

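The crop confirms the yellow tape measure, at tray place (-42, 60), and the pale block at (42, 60). The dark block stands upright between them and the black battery on the right. Segmented sizes match the text: tray 250×260 with yaw ≈0.168, mat 198×280, cradle 89×175. I'll turn the tool square to the tray and go above it.

Call:
apply_moves --pt "0 0 0 0 0 0.16 -1" --pt "0 0 0 0 0 0.16 -1" --pt "0 0 0 0 0 0.16 -1" --pt "0 0 0 0 0 0.16 -1" --pt "0 0 0 0 0 0.16 -1" --pt "0 0 0 0 0 0.159 -1"

```text
t: 0.85
tcp_pos: [0.268, 0.5641, 0.2082]
tool_rot: [0.647, 0.762, -0.001, 0.0]
force: [-0.2, -0.2, -0.3]
finger_gap: 1.002
gripper_force: 0.0
```

Call:
apply_moves --pt "-0.047 0.017 0 0 0 0 -1" --pt "-0.047 0.017 0 0 0 0 -1" --pt "-0.047 0.017 0 0 0 0 -1" --pt "-0.047 0.017 0 0 0 0 -1" --pt "-0.047 0.017 0 0 0 0 -1" --pt "-0.047 0.017 0 0 0 0 -1" --pt "-0.047 0.017 0 0 0 0 -1"

```text
t: 1.72
tcp_pos: [0.4411, 0.2585, 0.2086]
tool_rot: [0.645, 0.764, -0.0, -0.0]
force: [0.1, 0.6, -0.0]
finger_gap: 1.0
gripper_force: 0.0
```

Call:
apply_moves --pt "-0.047 0.017 0 0 0 0 -1" --pt "-0.047 0.017 0 0 0 0 -1" --pt "-0.047 0.017 0 0 0 0 -1" --pt "-0.047 0.017 0 0 0 0 -1" --pt "-0.047 0.017 0 0 0 0 -1" --pt "-0.047 0.017 0 0 0 0 -1" --pt "0 0 0 0 0 0 -1" --pt "0 0 0 0 0 0 -1"

```text
t: 2.72
tcp_pos: [0.5874, -0.0007, 0.2081]
tool_rot: [0.646, 0.764, -0.0, -0.001]
force: [-0.7, 0.9, -0.7]
finger_gap: 0.998
gripper_force: 0.0
```

Run:
```python
from h import *
import pickle
s=sense();im=snapshot("wrist")[:,:,::-1];cv2.imwrite("pics/w1.png",im);pickle.dump(s,open("w1.pkl","wb"))
print(s["tcp_pos"],s["tool_rot"],Rn.from_quat(s["tool_rot"]).as_matrix()[:,1])
```

```text
[ 0.58741629 -0.00069091  0.20813224] [ 6.45523035e-01  7.63739893e-01 -3.57282922e-04 -1.12203415e-03] [ 0.98602259  0.16659977 -0.00199434]
```

View pics/w1.png

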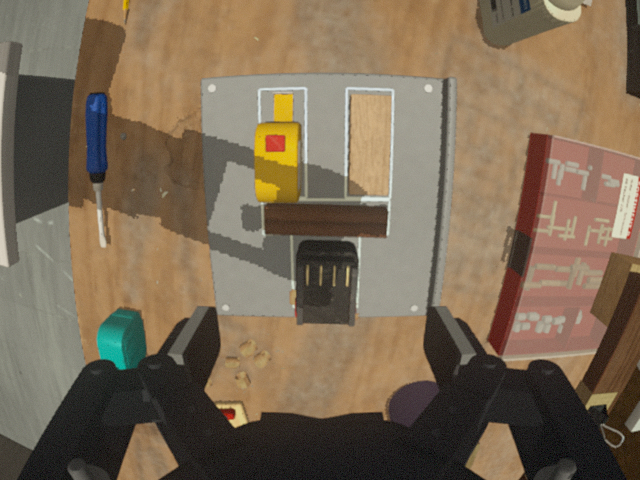

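The wrist view shows the tape case at (277,162) with its red button at (275,143), and the pale block with corners (351,95)–(391,197). The dark block has corners (264,204)–(388,237), the battery top is around (327,275), and the tray screws are at (211,88), (429,89), (225,308) and (414,308).

Run:
```python
from h import *
import pickle
s=pickle.load(open("w1.pkl","rb"))
T=lambda u,v:ray("top",(265+(u+.5)/3.2-.5,165+(v+.5)/3.2-.5)); W=lambda u,v:ray("wrist",(u,v),s)
scr=[((211,88),(38,94)),((429,89),(315,56)),((225,308),(70,343)),((414,308),(350,305))]
# order: wrist left-top = low x, high y -> crop (70,343)
scr=[((211,88),(70,343)),((429,89),(38,94)),((225,308),(350,305)),((414,308),(315,56))]
def tri2(l):
    P=np.array([tri([W(*a),T(*b)]) for a,b in l]);return P
P=tri2(scr);print("screws",P.round(4).tolist(),P.mean(0).round(4));
Pw=np.array([at_z(*W(*a),.01) for a,b in scr]);Pt=np.array([at_z(*T(*b),.01) for a,b in scr])
print("wrist c",Pw.mean(0).round(4),"top c",Pt.mean(0).round(4))
for Q in(Pw,Pt):
    d=Q[1]-Q[0]+Q[3]-Q[2];print("yaw",np.arctan2(d[1],d[0]))
c=P.mean(0)[:2];y=np.arctan2(d[1],d[0]);c=(Pw.mean(0)[:2]+Pt.mean(0)[:2])/2;R=np.array([[np.cos(y),-np.sin(y)],[np.sin(y),np.cos(y)]])
def rep(n,l):
    Q=tri2(l).mean(0);print(n,Q.round(4),"tray mm",((Q[:2]-c)@R*1000).round(1),"h over tray",((Q[2]-.01)*1000).round(1))
rep("pale",[((351,95),(58,182)),((391,95),(52,138)),((391,197),(172,122)),((351,197),(177,167))])
rep("dark",[((264,204),(201,262)),((388,206),(185,119)),((387,237),(220,115)),((264,235),(236,258))])
rep("button",[((275,143),(121,248))])
rep("batt",[((357,243),(236,144)),((300,243),(240,216))])
for n,p in(("batt",(0,-74)),("dark",(0,-14)),("pale",(42,60)),("tapecase",(-42,46)),("tape",(-42,60))):
    print(n,(c+R@np.array(p)/1000).round(4))
print("bottle",at_z(*ray("top",(233,170)),.0),"mug",at_z(*ray("top",(424,160)),.05))
```

```text
screws [[0.4604, 0.098, 0.0123], [0.6652, 0.1292, 0.0353], [0.4989, -0.1358, 0.0089], [0.7088, -0.1006, 0.0088]] [ 0.5833 -0.0023  0.0163]
wrist c [ 5.85e-01 -2.00e-04  1.00e-02] top c [ 0.5838 -0.0024  0.01  ]
yaw 0.16494756767322843
yaw 0.16275099337085547
pale [0.622  0.0649 0.0155] tray mm [47.8 59.2] h over tray 5.5
dark [ 0.5938 -0.016   0.0118] tray mm [  6.9 -16. ] h over tray 1.8
button [0.5386 0.0553 0.0613] tray mm [-36.   63.3] h over tray 51.3
batt [ 0.6015 -0.0397  0.0083] tray mm [ 10.6 -40.6] h over tray -1.7
batt [ 0.5964 -0.0743]
dark [ 0.5867 -0.0151]
pale [0.6161 0.0647]
tapecase [0.5355 0.0373]
tape [0.5333 0.0511]
bottle [0.73208735 0.25232619 0.        ] mug [ 0.764316   -0.25684612  0.05      ]
```

The objects sit about 6 mm further in +x than the screws suggest, which agrees with the corner-based tray centre (0.591, -0.002). The baseline is too short to give heights, so I'll go over the battery and take a second, closer view.

Call:
apply_moves --pt "-0.025 0.001 0.01 0 0 0 -1" --pt "-0.025 0.001 0.02 0 0 0 -1" --pt "-0.026 0.001 0.02 0 0 0 -1" --pt "0 0 0 0 0 0 -1" --pt "0 0 0 0 0 0 -1"

```text
t: 3.4
tcp_pos: [0.6037, -0.0739, 0.1592]
tool_rot: [0.645, 0.764, 0.0, -0.0]
force: [0.0, 0.3, 0.6]
finger_gap: 1.001
gripper_force: 0.0
```

Run:
```python
from h import *
import pickle
s=sense();im=snapshot("wrist")[:,:,::-1].copy();pickle.dump(s,open("w2.pkl","wb"));cv2.imwrite("pics/w2.png",im)
print(s["tcp_pos"])
```

```text
[ 0.60370213 -0.07385884  0.15924086]
```

View pics/w2.png

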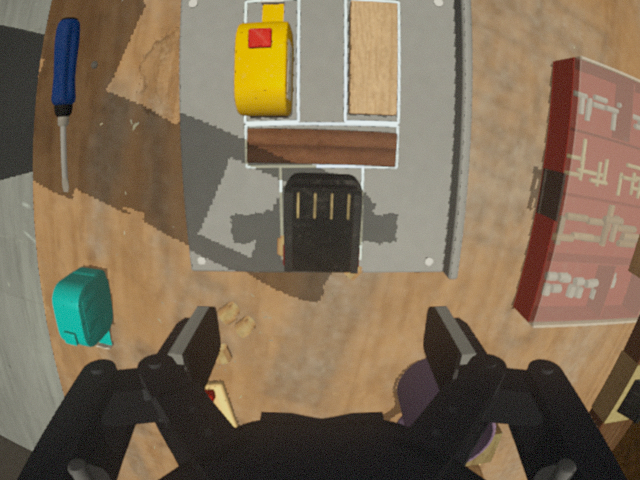

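In the closer view the battery pins span (297–347, 192–219), the dark block is (247,127)–(398,166), and the pale block is (350,3)–(397,116). The tape button is at (260,37). The battery is centred between the fingers, in column 323. Triangulating against the first wrist view.

```bash
cat >> h.py <<'E'
import pickle
C=np.array([.5914,-.0018]);Y=.167
RT=np.array([[np.cos(Y),-np.sin(Y)],[np.sin(Y),np.cos(Y)]])
def tray(P): return ((np.asarray(P)[:2]-C)@RT*1000).round(1)
E
python3 - <<'E'
from h import *
a=pickle.load(open("w1.pkl","rb"));b=pickle.load(open("w2.pkl","rb"))
def rep(n,l):
    Q=np.array([tri([ray("wrist",p,a),ray("wrist",q,b)]) for p,q in l])
    for q in Q: print(n,"tray",tray(q),"z",q[2].round(4))
    q=Q.mean(0);print(n,"MEAN tray",tray(q),"z",q[2].round(4))
rep("pins",[((307,266),(297,192)),((348,266),(347,192)),((307,286),(297,219)),((348,286),(347,219))])
rep("battback",[((328,242),(323,174))])
rep("button",[((275,143),(260,37))])
rep("dark",[((264,204),(247,127)),((388,206),(398,127)),((387,237),(397,166)),((264,235),(247,165))])
rep("pale",[((351,95),(350,3)),((391,197),(397,115)),((351,197),(350,117))])
rep("screw",[((211,88),(193,4)),((429,89),(438,4)),((225,308),(202,261)),((414,308),(429,261))])
print(tray(b["tcp_pos"]))
E
```

```text
pins tray [-17.  -40.9] z 0.0687
pins tray [ 18.6 -40.8] z 0.0689
pins tray [-17.3 -60.6] z 0.0682
pins tray [ 19.1 -60.5] z 0.0685
pins MEAN tray [  0.8 -50.7] z 0.0686
battback tray [  1.9 -34.7] z 0.019
battback MEAN tray [  1.9 -34.7] z 0.019
button tray [-41.   66.8] z 0.0773
button MEAN tray [-41.   66.8] z 0.0773
dark tray [-60.2   5.4] z 0.0231
dark tray [59.5  5.8] z 0.0332
dark tray [ 60.3 -25.7] z 0.0307
dark tray [-61.3 -26. ] z 0.0231
dark MEAN tray [ -0.4 -10.1] z 0.0275
pale tray [ 23.  109.8] z 0.022
pale tray [59.8 15.1] z 0.0354
pale tray [23.3 12.6] z 0.0253
pale MEAN tray [35.4 45.8] z 0.0276
screw tray [-114.1  122.4] z 0.0056
screw tray [102.2 121.1] z 0.0065
screw tray [-112.9 -116.2] z 0.0094
screw tray [  99.3 -113.6] z 0.0143
screw MEAN tray [-6.4  3.4] z 0.009
[  0.2 -73.1]
```

The heights check out: battery top ≈70 mm, dark ≈28–30, pale ≈28 and tape ≈77, all including the 10 mm tray. The tool is centred on the battery to within 3 mm, so I'll descend and grip.

Call:
apply_moves --pt "0.001 0 0.03 0 0 0 -1" --pt "0.001 0 0.03 0 0 0 -1" --pt "0 0 0.03 0 0 0 -1" --pt "0 0 0.03 0 0 0 -1" --pt "0 0 0.015 0 0 0 -1" --pt "0 0 0.01 0 0 0 -1" --pt "0 0 0 0 0 0 -1" --pt "0 0 0 0 0 0 -1" --force 60

```text
t: 4.45
tcp_pos: [0.6045, -0.0736, 0.0148]
tool_rot: [0.645, 0.764, 0.0, 0.001]
force: [0.1, -0.2, 0.4]
finger_gap: 1.0
gripper_force: 0.0
```

Call:
apply_moves --pt "0 0 0 0 0 0 1" --pt "0 0 0 0 0 0 1" --pt "0 0 0 0 0 0 1" --pt "0 0 0 0 0 0 1" --pt "0 0 0 0 0 0 1" --pt "0 0 0 0 0 0 1" --force 60

```text
t: 5.2
tcp_pos: [0.6041, -0.0737, 0.0152]
tool_rot: [0.645, 0.764, 0.0, 0.001]
force: [-1.0, -0.2, 5.2]
finger_gap: 0.675
gripper_force: 62.4
```

Gripped (gap 0.675, about 60 mm). Next: lift, carry and lower onto the near-tray side of the mat.

Call:
apply_moves --pt "0 0 -0.01 0 0 0 1" --pt "0 0 -0.02 0 0 0 1" --pt "0 0 -0.03 0 0 0 1" --pt "0 0 -0.03 0 0 0 1" --pt "0 0 -0.02 0 0 0 1" --pt "0 0 -0.01 0 0 0 1" --pt "0 0 0 0 0 0 1"

```text
t: 6.08
tcp_pos: [0.6035, -0.0734, 0.1339]
tool_rot: [0.645, 0.764, 0.0, 0.0]
force: [-0.2, -0.4, -5.9]
finger_gap: 0.67
gripper_force: 65.5
```

Call:
apply_moves --pt "0.02 -0.003 0 0 0 0 1" --pt "0.035 -0.006 0 0 0 0 1" --pt "0.045 -0.006 0 0 0 0 1" --pt "0.045 -0.006 0 0 0 0 1" --pt "0.045 -0.006 0 0 0 0 1" --pt "0.045 -0.006 0 0 0 0 1" --pt "0.045 -0.006 0 0 0 0 1" --pt "0.045 -0.006 0 0 0 0 1"

```text
t: 7.08
tcp_pos: [0.5025, 0.2414, 0.1326]
tool_rot: [0.645, 0.764, -0.001, -0.001]
force: [0.3, 0.0, -4.7]
finger_gap: 0.671
gripper_force: 65.5
```

Call:
apply_moves --pt "0.03 -0.006 0 0 0 0 1" --pt "0.015 -0.003 0 0 0 0 1" --pt "0 0 0 0 0 0 1" --pt "0 0 0 0 0 0 1"

```text
t: 7.58
tcp_pos: [0.4888, 0.2814, 0.1335]
tool_rot: [0.646, 0.764, -0.0, 0.0]
force: [0.2, 0.0, -5.4]
finger_gap: 0.671
gripper_force: 65.5
```

Run:
```python
from h import *
s=sense();im=snapshot("wrist")[:,:,::-1];cv2.imwrite("pics/w3.png",im);pickle.dump(s,open("w3.pkl","wb"));print(s["tcp_pos"],tray(s["tcp_pos"]),s["finger_gap"],s["gripper_force"])
```

```text
[0.48879166 0.28138559 0.1335415 ] [-54.1 296.3] 0.671346755395794 65.48312544822693
```

View pics/w3.png

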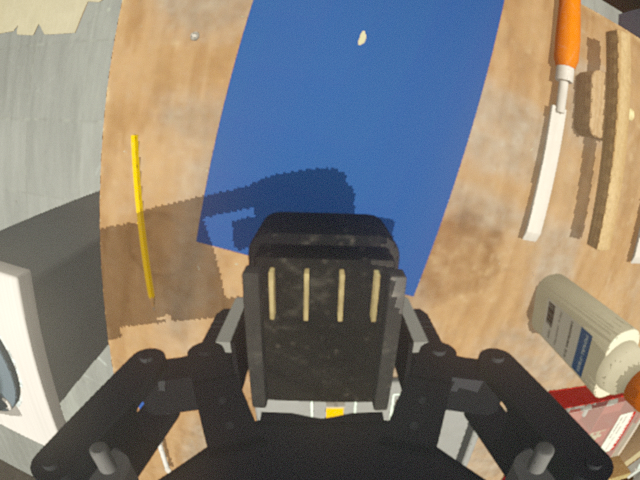

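The battery is firmly held. Mat's near corners are at (198,240) and (418,295), just past the battery. I'll shift 10 mm further onto the mat, lower and release.

Call:
apply_moves --pt "0.01 0 0.02 0 0 0 1" --pt "0 0 0.03 0 0 0 1" --pt "0 0 0.03 0 0 0 1" --pt "0 0 0.025 0 0 0 1" --pt "0 0 0.01 0 0 0 1" --pt "0 0 0.006 0 0 0 1" --pt "0 0 0.003 0 0 0 1" --pt "0 0 0 0 0 0 1"

```text
t: 8.62
tcp_pos: [0.4874, 0.2923, 0.0104]
tool_rot: [0.645, 0.764, 0.0, 0.0]
force: [-0.0, -0.2, -5.7]
finger_gap: 0.672
gripper_force: 65.9
```

Call:
apply_moves --pt "0 0 0.002 0 0 0 1" --pt "0 0 0 0 0 0 1" --pt "0 0 0 0 0 0 -1" --pt "0 0 0 0 0 0 -1" --pt "0 0 0 0 0 0 -1" --pt "0 0 0 0 0 0 -1" --pt "0 0 0 0 0 0 -1" --pt "0 0 0 0 0 0 -1"

```text
t: 9.62
tcp_pos: [0.4869, 0.2922, 0.0078]
tool_rot: [0.645, 0.764, -0.0, -0.0]
force: [-0.3, 0.2, 0.6]
finger_gap: 0.999
gripper_force: 0.0
```

Call:
apply_moves --pt "0 0 -0.02 0 0 0 -1" --pt "0 0 -0.03 0 0 0 -1" --pt "0 0 -0.03 0 0 0 -1" --pt "0 0 -0.04 0 0 0 -1" --pt "0 0 0 0 0 0 -1"

```text
t: 10.25
tcp_pos: [0.4892, 0.2931, 0.1309]
tool_rot: [0.645, 0.764, 0.003, 0.002]
force: [0.4, -0.4, 0.8]
finger_gap: 0.998
gripper_force: 0.0
```

Call:
apply_moves --pt "-0.02 0 0 0 0 0 -1" --pt "-0.04 0.002 0 0 0 0 -1" --pt "-0.045 0.002 0 0 0 0 -1" --pt "-0.045 0.002 0 0 0 0 -1" --pt "-0.045 0.002 0 0 0 0 -1" --pt "-0.045 0.002 0 0 0 0 -1" --pt "-0.02 0.002 0 0 0 0 -1" --pt "0 0 0 0 0 0 -1"

```text
t: 11.25
tcp_pos: [0.5417, 0.0364, 0.1268]
tool_rot: [0.646, 0.763, -0.0, -0.001]
force: [0.3, -0.1, 0.0]
finger_gap: 0.998
gripper_force: 0.0
```

Run:
```python
from h import *
s=sense();im=snapshot("wrist")[:,:,::-1];cv2.imwrite("pics/w4.png",im);pickle.dump(s,open("w4.pkl","wb"));print(s["tcp_pos"],tray(s["tcp_pos"]))
```

```text
[0.54171542 0.03642423 0.12680968] [-42.6  46. ]
```

View pics/w4.png

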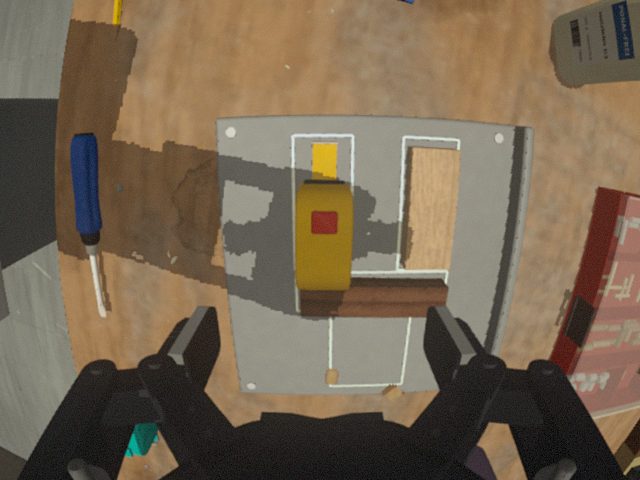

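The tape case is centred at column 324 between the fingers, and the pale block, dark block and battery outline are undisturbed. I'll narrow the jaw slightly, descend and grip.

Call:
apply_moves --pt "0.001 0 0 0 0 0 -0.4" --pt "0 0 0.02 0 0 0 -0.4" --pt "0 0 0.025 0 0 0 -0.4" --pt "0 0 0.025 0 0 0 -0.4" --pt "0 0 0.025 0 0 0 -0.4" --pt "0 0 0.01 0 0 0 -0.4" --pt "0 0 0.004 0 0 0 -0.4" --pt "0 0 0 0 0 0 -0.4" --force 45

```text
t: 12.3
tcp_pos: [0.5423, 0.0392, 0.0192]
tool_rot: [0.645, 0.764, 0.0, 0.0]
force: [0.5, -0.2, 0.5]
finger_gap: 0.696
gripper_force: 0.0
```

Call:
apply_moves --pt "0 0 0 0 0 0 1" --pt "0 0 0 0 0 0 1" --pt "0 0 0 0 0 0 1" --pt "0 0 0 0 0 0 1" --pt "0 0 0 0 0 0 1" --pt "0 0 0 0 0 0 1"

```text
t: 13.05
tcp_pos: [0.5425, 0.0387, 0.0198]
tool_rot: [0.645, 0.764, 0.0, 0.001]
force: [-1.7, 0.9, 5.9]
finger_gap: 0.414
gripper_force: 44.7
```

Call:
apply_moves --pt "0 0 -0.01 0 0 0 1" --pt "0 0 -0.02 0 0 0 1" --pt "0 0 -0.03 0 0 0 1" --pt "0 0 -0.03 0 0 0 1" --pt "0 0 -0.02 0 0 0 1" --pt "0 0 -0.01 0 0 0 1" --pt "0 0 0 0 0 0 1"

```text
t: 13.92
tcp_pos: [0.5421, 0.0388, 0.1392]
tool_rot: [0.645, 0.764, 0.0, 0.0]
force: [-0.3, -0.1, -3.2]
finger_gap: 0.41
gripper_force: 45.4
```

Call:
apply_moves --pt "0.02 0 0 0 0 0 1" --pt "0.035 -0.002 0 0 0 0 1" --pt "0.045 -0.002 0 0 0 0 1" --pt "0.045 -0.002 0 0 0 0 1" --pt "0.045 -0.002 0 0 0 0 1" --pt "0.045 -0.002 0 0 0 0 1" --pt "0.045 -0.002 0 0 0 0 1" --pt "0.045 -0.003 0 0 0 0 1"

```text
t: 14.92
tcp_pos: [0.4707, 0.3588, 0.1374]
tool_rot: [0.645, 0.764, -0.001, -0.001]
force: [0.2, 0.4, -3.1]
finger_gap: 0.41
gripper_force: 45.3
```

Call:
apply_moves --pt "0.03 -0.002 0 0 0 0 1" --pt "0.02 -0.002 0 0 0 0 1" --pt "0.01 0 0 0 0 0 1" --pt "0 0 0 0 0 0 1" --pt "0 0 0 0 0 0 1"

```text
t: 15.55
tcp_pos: [0.4592, 0.4142, 0.1386]
tool_rot: [0.646, 0.764, -0.0, 0.0]
force: [0.0, -0.6, -2.8]
finger_gap: 0.413
gripper_force: 45.4
```

Run:
```python
from h import *
s=sense();im=snapshot("wrist")[:,:,::-1];cv2.imwrite("pics/w5.png",im);pickle.dump(s,open("w5.pkl","wb"));print(s["tcp_pos"],tray(s["tcp_pos"]),s["finger_gap"],s["gripper_force"])
```

```text
[0.45917452 0.41416021 0.13864068] [-61.2 432.2] 0.41319069391805724 45.380972139537334
```

View pics/w5.png

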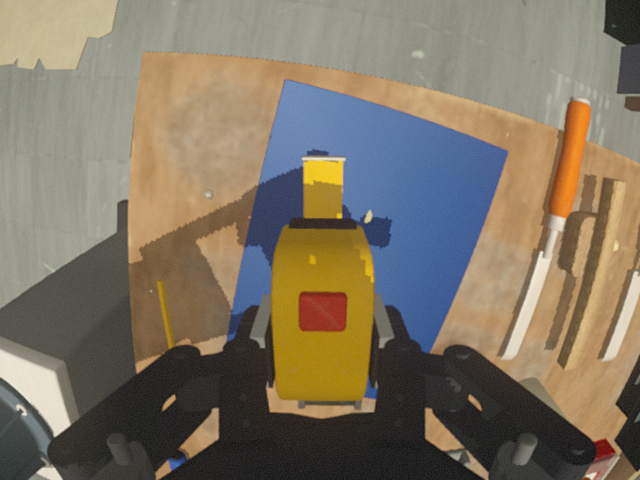

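The tape is held square over the left part of the mat, whose far corners are at (285,80) and (508,152). Lower and release.

Call:
apply_moves --pt "0 0 0.02 0 0 0 1" --pt "0 0 0.03 0 0 0 1" --pt "0 0 0.03 0 0 0 1" --pt "0 0 0.025 0 0 0 1" --pt "0 0 0.01 0 0 0 1" --pt "0 0 0.006 0 0 0 1" --pt "0 0 0.003 0 0 0 1" --pt "0 0 0 0 0 0 1"

```text
t: 16.6
tcp_pos: [0.4594, 0.4155, 0.0154]
tool_rot: [0.645, 0.764, 0.001, 0.0]
force: [-0.6, 0.6, -3.0]
finger_gap: 0.419
gripper_force: 45.3
```

Call:
apply_moves --pt "0 0 0.002 0 0 0 1" --pt "0 0 0 0 0 0 1" --pt "0 0 0 0 0 0 -0.4" --pt "0 0 0 0 0 0 -0.4" --pt "0 0 0 0 0 0 -0.4" --pt "0 0 0 0 0 0 -0.4" --pt "0 0 0 0 0 0 -0.4"

```text
t: 17.48
tcp_pos: [0.459, 0.4152, 0.0128]
tool_rot: [0.645, 0.764, 0.0, 0.0]
force: [0.0, 0.6, -0.1]
finger_gap: 0.697
gripper_force: 0.0
```

Call:
apply_moves --pt "0 0 -0.02 0 0 0 -0.4" --pt "0 0 -0.03 0 0 0 -0.4" --pt "0 0 -0.035 0 0 0 -0.4" --pt "0 0 -0.035 0 0 0 -0.4" --pt "0 0 0 0 0 0 -0.4"

```text
t: 18.1
tcp_pos: [0.4613, 0.4168, 0.1376]
tool_rot: [0.645, 0.764, 0.004, 0.001]
force: [-0.2, -0.2, -0.3]
finger_gap: 0.7
gripper_force: 0.0
```

Call:
apply_moves --pt "-0.02 0.005 0 0 0 0 -0.4" --pt "-0.04 0.011 0 0 0 0 -0.4" --pt "-0.046 0.013 0 0 0 0 -0.4" --pt "-0.046 0.013 0 0 0 0 -0.4" --pt "-0.046 0.013 0 0 0 0 -0.4" --pt "-0.046 0.013 0 0 0 0 -0.4" --pt "-0.046 0.013 0 0 0 0 -0.4" --pt "-0.046 0.013 0 0 0 0 -0.4"

```text
t: 19.1
tcp_pos: [0.607, 0.0967, 0.1313]
tool_rot: [0.646, 0.764, -0.001, -0.001]
force: [-0.7, -0.2, -1.2]
finger_gap: 0.699
gripper_force: 0.0
```

Call:
apply_moves --pt "-0.025 0.006 0 0 0 0 -0.4" --pt "-0.01 0.003 0 0 0 0 -0.4" --pt "0 0 0 0 0 0 -0.4" --pt "0 0 0 0 0 0 -0.4"

```text
t: 19.6
tcp_pos: [0.6215, 0.0676, 0.1324]
tool_rot: [0.645, 0.764, -0.0, -0.001]
force: [0.2, -0.3, 0.4]
finger_gap: 0.696
gripper_force: 0.0
```

Run:
```python
from h import *
s=sense();im=snapshot("wrist")[:,:,::-1];cv2.imwrite("pics/w6.png",im);pickle.dump(s,open("w6.pkl","wb"));print(s["tcp_pos"],tray(s["tcp_pos"]))
t=snapshot("top")[:,:,::-1]
cv2.imwrite("pics/w6v.png",np.hstack([cv2.resize(im[60:400,130:590],(400,296)),cv2.resize(t[160:310,110:310],(400,296))]))
```

```text
[0.62151275 0.06759815 0.13238316] [41.2 63.4]
```

View pics/w6v.png

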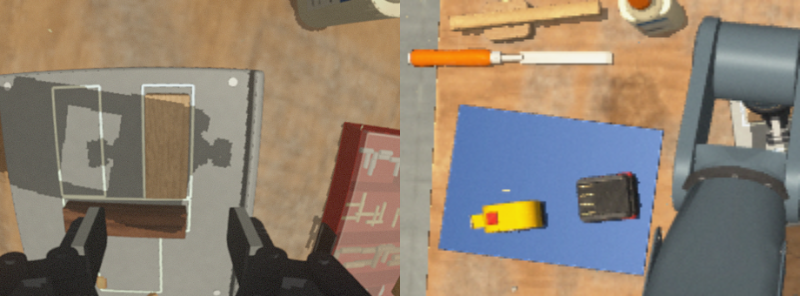

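Tape and battery stand upright on the mat, with room above them for the pale block. The pale block is centred between the fingers at column ≈322. I'll descend with a narrowed jaw, watching the force.

Call:
apply_moves --pt "0 0 0.02 0 0 0 -0.2" --pt "0 0 0.03 0 0 0 -0.2" --pt "0 0 0.03 0 0 0 -0.2" --pt "0 0 0.025 0 0 0 -0.2" --pt "0 0 0.008 0 0 0 -0.2" --pt "0 0 0.005 0 0 0 -0.2" --pt "0 0 0 0 0 0 -0.2" --pt "0 0 0 0 0 0 -0.2" --force 30

```text
t: 20.7
tcp_pos: [0.6233, 0.0667, 0.0158]
tool_rot: [0.645, 0.764, 0.001, 0.001]
force: [0.1, -0.3, 0.2]
finger_gap: 0.601
gripper_force: 0.0
```

Call:
apply_moves --pt "0 0 0.002 0 0 0 -0.2" --pt "0 0 0.002 0 0 0 -0.2" --pt "0 0 0 0 0 0 1" --pt "0 0 0 0 0 0 1" --pt "0 0 0 0 0 0 1" --pt "0 0 0 0 0 0 1" --pt "0 0 0 0 0 0 1"

```text
t: 21.58
tcp_pos: [0.6226, 0.0667, 0.0108]
tool_rot: [0.645, 0.764, 0.0, 0.0]
force: [-0.2, 0.2, 0.3]
finger_gap: 0.001
gripper_force: 0.0
```

The fingers shut with nothing between them. Taking a look.

Run:
```python
from h import *
s=sense();im=snapshot("wrist")[:,:,::-1];cv2.imwrite("pics/w7.png",im);pickle.dump(s,open("w7.pkl","wb"));print(s["tcp_pos"],tray(s["tcp_pos"]),s["finger_gap"],s["force"])
sc=snapshot("scene")[:,:,::-1]
cv2.imwrite("pics/w7v.png",np.hstack([cv2.resize(im,(480,360)),cv2.resize(sc[150:310,255:395],(315,360))]))
```

```text
[0.62255861 0.06665847 0.01081228] [42.1 62.3] 0.0009903082539051628 [-0.20643984  0.16622541  0.27123151]
```

View pics/w7v.png

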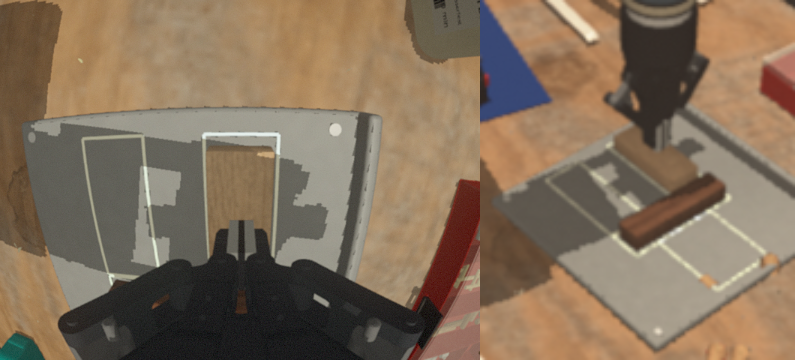

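Run:
```python
from h import *
s=pickle.load(open("w7.pkl","rb"));R=Rn.from_quat(s["tool_rot"]).as_matrix()
for dz in(-.03,-.019,-.01,0,.01): print(dz,[proj("wrist",s["tcp_pos"]+R@np.array([dx,0,dz]),s).round(0).tolist() for dx in(-.011,0,.011)])
for z in(.01,.028): print(z,[proj("wrist",np.r_[C+RT@np.array(p)/1000,z],s).round(0).tolist() for p in((23,107.5),(61,107.5),(23,12.5),(61,12.5))])
im=cv2.imread("pics/w7.png");sc=snapshot("scene")[:,:,::-1]
cv2.imwrite("pics/w7c.png",np.hstack([cv2.resize(im[170:410,220:420],(400,480),interpolation=2),cv2.resize(sc[190:280,285:360],(400,480),interpolation=2)]))
print(proj("scene",s["tcp_pos"]),proj("scene",s["tcp_pos"]+[0,0,.02]))
```

```text
-0.03 [[322.0, 342.0], [322.0, 320.0], [322.0, 297.0]]
-0.019 [[322.0, 329.0], [322.0, 308.0], [322.0, 285.0]]
-0.01 [[322.0, 319.0], [322.0, 299.0], [322.0, 277.0]]
0 [[322.0, 309.0], [322.0, 290.0], [322.0, 269.0]]
0.01 [[322.0, 300.0], [322.0, 281.0], [322.0, 262.0]]
0.01 [[281.0, 199.0], [363.0, 199.0], [288.0, 369.0], [356.0, 369.0]]
0.028 [[276.0, 207.0], [368.0, 208.0], [285.0, 389.0], [359.0, 389.0]]
[332.20639511 221.59599519] [332.34231529 215.33929354]
```

View pics/w7c.png

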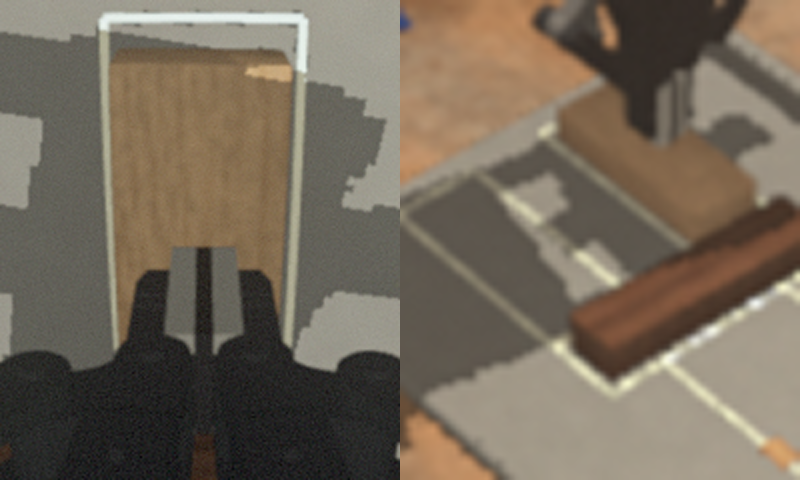

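Run:
```python
from h import *
s=pickle.load(open("w4.pkl","rb"));R=Rn.from_quat(s["tool_rot"]).as_matrix()
for dz in(-.045,-.03,-.019,-.01,0): print(dz,[proj("wrist",s["tcp_pos"]+R@np.array([dx,.0425,dz]),s).round(0).tolist() for dx in(-.011,.011)])
im=cv2.imread("pics/w4.png")
s6=pickle.load(open("w6.pkl","rb"));im6=cv2.imread("pics/w6.png")
cv2.imwrite("pics/fing.png",np.hstack([cv2.resize(im[290:390,400:520],(390,325)),cv2.resize(im6[270:370,400:520],(390,325))]))
```

```text
-0.045 [[426.0, 359.0], [434.0, 312.0]]
-0.03 [[418.0, 339.0], [424.0, 295.0]]
-0.019 [[413.0, 327.0], [418.0, 284.0]]
-0.01 [[409.0, 317.0], [413.0, 276.0]]
0 [[405.0, 308.0], [409.0, 268.0]]
```

View pics/fing.png

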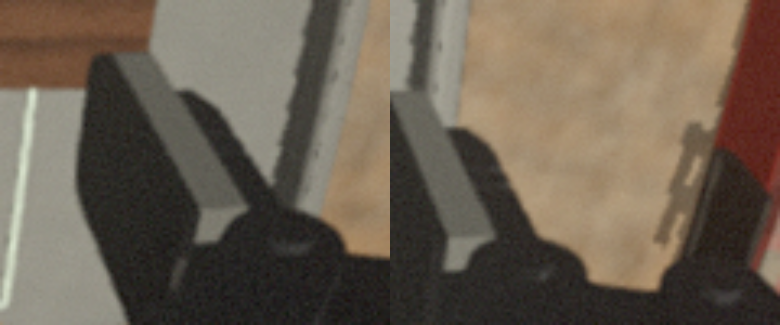

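Pixel check: the shut tips appear ~17–26 mm behind the nominal TCP, and the open tips ~39 mm behind. So the pads closed above the 18 mm block without touching it. I'll reopen and go lower in small, force-checked steps.

Call:
apply_moves --pt "0 0 0 0 0 0 -0.2" --pt "0 0 0 0 0 0 -0.2" --pt "0 0 0 0 0 0 -0.2" --pt "0 0 0 0 0 0 -0.2" --pt "0 0 0.005 0 0 0 -0.2" --pt "0 0 0.005 0 0 0 -0.2" --pt "0 0 0 0 0 0 -0.2"

```text
t: 22.6
tcp_pos: [0.622, 0.0667, 0.0001]
tool_rot: [0.645, 0.764, -0.0, -0.001]
force: [-0.5, 0.0, -0.3]
finger_gap: 0.6
gripper_force: 0.0
```

Run:
```python
from h import *
s=sense();im=snapshot("wrist")[:,:,::-1];cv2.imwrite("pics/w8.png",im);pickle.dump(s,open("w8.pkl","wb"))
sc=snapshot("scene")[:,:,::-1];print(s["tcp_pos"],s["force"],s["finger_gap"])
cv2.imwrite("pics/w8v.png",np.hstack([cv2.resize(im[170:410,200:440],(400,400)),cv2.resize(sc[190:265,285:360],(400,400),interpolation=2)]))
```

```text
[6.21952844e-01 6.66765832e-02 5.79225390e-05] [-0.48944209  0.00597477 -0.32265663] 0.6001379239183113
```

View pics/w8v.png

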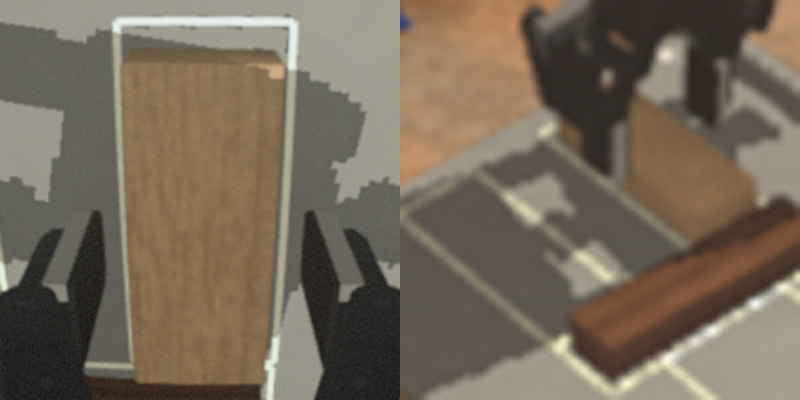

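The fingers now straddle the block symmetrically, with the tips still above the tray. Lowering a little further.

Call:
apply_moves --pt "0 0 0.002 0 0 0 -0.2" --pt "0 0 0.002 0 0 0 -0.2" --pt "0 0 0.002 0 0 0 -0.2" --pt "0 0 0 0 0 0 -0.2" --pt "0 0 0 0 0 0 -0.2"

```text
t: 23.32
tcp_pos: [0.6226, 0.0667, -0.0052]
tool_rot: [0.645, 0.764, 0.0, 0.0]
force: [-0.2, 0.2, 0.5]
finger_gap: 0.599
gripper_force: 0.0
```

Call:
apply_moves --pt "0 0 0 0 0 0 0.3" --pt "0 0 0 0 0 0 0.3" --pt "0 0 0 0 0 0 0.3" --pt "0 0 0 0 0 0 0.3" --force 30

```text
t: 23.82
tcp_pos: [0.6228, 0.0666, -0.0049]
tool_rot: [0.645, 0.764, 0.0, 0.0]
force: [-0.5, 0.2, 2.5]
finger_gap: 0.434
gripper_force: 31.6
```

Call:
apply_moves --pt "0 0 0 0 0 0 1" --pt "0 0 -0.01 0 0 0 1" --pt "0 0 -0.02 0 0 0 1" --pt "0 0 -0.03 0 0 0 1" --pt "0 0 -0.03 0 0 0 1" --pt "0 0 -0.02 0 0 0 1" --pt "0 0 -0.01 0 0 0 1" --pt "0 0 0 0 0 0 1"

```text
t: 24.82
tcp_pos: [0.623, 0.0667, 0.116]
tool_rot: [0.645, 0.764, 0.001, 0.001]
force: [0.8, -0.7, -1.0]
finger_gap: 0.431
gripper_force: 31.3
```

Call:
apply_moves --pt "0.02 -0.001 0 0 0 0 1" --pt "0.03 -0.002 0 0 0 0 1" --pt "0.04 -0.002 0 0 0 0 1" --pt "0.045 -0.002 0 0 0 0 1" --pt "0.045 -0.001 0 0 0 0 1" --pt "0.045 -0.001 0 0 0 0 1" --pt "0.045 -0.001 0 0 0 0 1" --pt "0.04 -0.001 0 0 0 0 1"

```text
t: 25.82
tcp_pos: [0.5574, 0.373, 0.1133]
tool_rot: [0.645, 0.764, -0.001, -0.001]
force: [0.2, -0.2, 0.3]
finger_gap: 0.433
gripper_force: 31.3
```

Call:
apply_moves --pt "0.03 -0.001 0 0 0 0 1" --pt "0.018 0 0 0 0 0 1" --pt "0.005 0 0 0 0 0 1" --pt "0 0 0 0 0 0 1" --pt "0 0 0 0 0 0 1"

```text
t: 26.45
tcp_pos: [0.5504, 0.4213, 0.1147]
tool_rot: [0.646, 0.763, -0.0, 0.0]
force: [-0.3, -0.0, -0.5]
finger_gap: 0.432
gripper_force: 31.3
```

Run:
```python
from h import *
s=sense();im=snapshot("wrist")[:,:,::-1];cv2.imwrite("pics/w9.png",im);print(s["tcp_pos"],tray(s["tcp_pos"]),s["finger_gap"],s["gripper_force"],s["force"])
```

```text
[0.55037537 0.42134772 0.11471803] [ 29.9 424.1] 0.432169298021392 31.31884753704071 [-0.34544219 -0.02780447 -0.50698942]
```

View pics/w9.png

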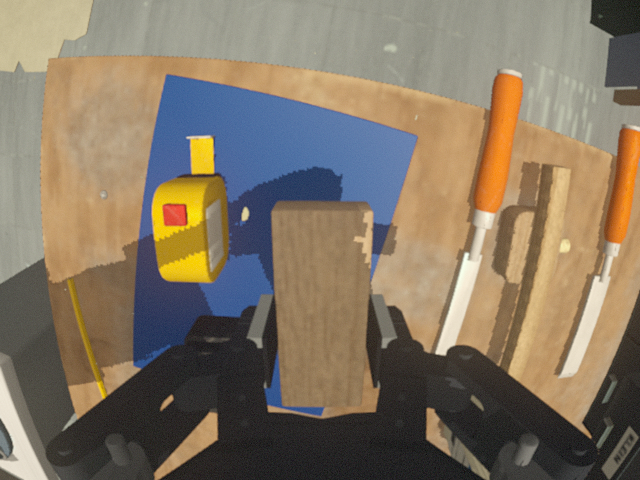

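The pale block is held level over the free half of the mat, with the tape standing at (190,230). Lower and release.

Call:
apply_moves --pt "0 0 0.02 0 0 0 1" --pt "0 0 0.03 0 0 0 1" --pt "0 0 0.03 0 0 0 1" --pt "0 0 0.025 0 0 0 1" --pt "0 0 0.01 0 0 0 1" --pt "0 0 0.006 0 0 0 1" --pt "0 0 0.003 0 0 0 1" --pt "0 0 0 0 0 0 1"

```text
t: 27.5
tcp_pos: [0.5505, 0.4228, -0.0085]
tool_rot: [0.645, 0.764, 0.001, 0.0]
force: [0.0, -0.9, -0.7]
finger_gap: 0.433
gripper_force: 31.3
```

Call:
apply_moves --pt "0 0 0.002 0 0 0 1" --pt "0 0 0 0 0 0 1" --pt "0 0 0 0 0 0 -0.3" --pt "0 0 0 0 0 0 -0.3" --pt "0 0 0 0 0 0 -0.3" --pt "0 0 0 0 0 0 -0.3" --pt "0 0 0 0 0 0 -0.3"

```text
t: 28.38
tcp_pos: [0.55, 0.4226, -0.0112]
tool_rot: [0.645, 0.764, -0.0, 0.0]
force: [-0.7, 0.4, 0.3]
finger_gap: 0.65
gripper_force: 0.0
```

Call:
apply_moves --pt "0 0 -0.02 0 0 0 -0.3" --pt "0 0 -0.03 0 0 0 -0.3" --pt "0 0 -0.04 0 0 0 -0.3" --pt "0 0 -0.04 0 0 0 -0.3" --pt "0 0 0 0 0 0 -0.3"

```text
t: 29.0
tcp_pos: [0.5531, 0.4244, 0.125]
tool_rot: [0.645, 0.764, 0.005, 0.002]
force: [0.7, -0.3, -0.4]
finger_gap: 0.65
gripper_force: 0.0
```

Call:
apply_moves --pt "-0.02 -0.003 0 0 0 0 -0.3" --pt "-0.04 -0.003 0 0 0 0 -0.3" --pt "-0.047 -0.003 0 0 0 0 -0.3" --pt "-0.047 -0.003 0 0 0 0 -0.3" --pt "-0.047 -0.003 0 0 0 0 -0.3" --pt "-0.047 -0.003 0 0 0 0 -0.3" --pt "-0.047 -0.003 0 0 0 0 -0.3" --pt "-0.047 -0.003 0 0 0 0 -0.3"

```text
t: 30.0
tcp_pos: [0.5814, 0.0787, 0.1173]
tool_rot: [0.646, 0.764, -0.001, -0.002]
force: [0.4, -0.2, 0.3]
finger_gap: 0.648
gripper_force: 0.0
```

Call:
apply_moves --pt "-0.045 -0.003 0 0 0 0 -0.3" --pt "-0.035 -0.003 0 0 0 0 -0.3" --pt "-0.015 0 0 0 0 0 -0.3" --pt "0 0 0 0 0 -0.1745 -0.3" --pt "0 0 0 0 0 -0.1745 -0.3" --pt "0 0 0 0 0 -0.1745 -0.3" --pt "0 0 0 0 0 -0.1745 -0.3"

```text
t: 30.88
tcp_pos: [0.5921, -0.0126, 0.1179]
tool_rot: [0.342, 0.94, -0.0, -0.001]
force: [0.2, -0.2, -0.6]
finger_gap: 0.653
gripper_force: 0.0
```

Call:
apply_moves --pt "0 0 0 0 0 -0.1745 -0.3" --pt "0 0 0 0 0 -0.1745 -0.3" --pt "0 0 0 0 0 -0.1745 -0.3" --pt "0 0 0 0 0 -0.1745 -0.3" --pt "0 0 0 0 0 -0.1745 -0.3" --pt "0 0 0 0 0 0 -0.3" --pt "0 0 0 0 0 0 -0.3"

```text
t: 31.75
tcp_pos: [0.5929, -0.0129, 0.1184]
tool_rot: [-0.083, 0.997, 0.0, -0.001]
force: [-0.8, 0.1, 0.4]
finger_gap: 0.648
gripper_force: 0.0
```

Run:
```python
from h import *
s=sense();im=snapshot("wrist")[:,:,::-1];cv2.imwrite("pics/w10.png",im);pickle.dump(s,open("w10.pkl","wb"));t=snapshot("top")[:,:,::-1]
y=Rn.from_quat(s["tool_rot"]).as_matrix()[:,1];print(s["tcp_pos"],tray(s["tcp_pos"]),np.arctan2(y[1],y[0]),s["q"].round(2))
cv2.imwrite("pics/w10v.png",np.hstack([cv2.resize(im,(500,375)),cv2.resize(t[200:310,120:250],(300,375))]))
```

```text
[ 0.59287778 -0.01293837  0.11839672] [ -0.4 -11.2] 1.7363964527810642 [-0.21  0.6   1.6   0.    0.95 -1.95]
```

View pics/w10v.png

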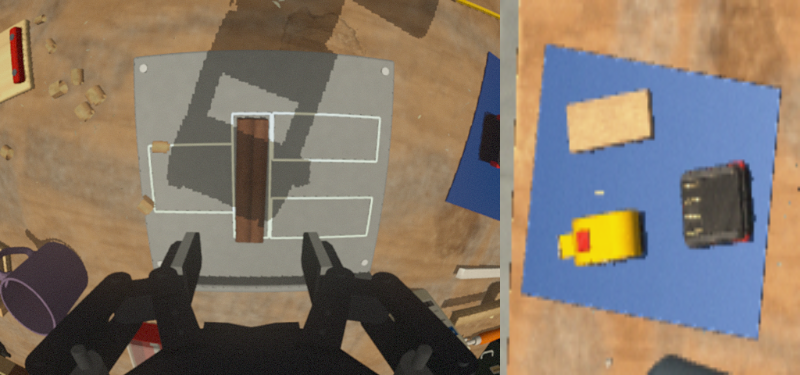

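Battery, tape and pale block all stand on the mat. The dark block is centred between the fingers at column ≈321. Descend to the same depth and grip.

Call:
apply_moves --pt "0 0 0.02 0 0 0 -0.2" --pt "0 0 0.03 0 0 0 -0.2" --pt "0 0 0.03 0 0 0 -0.2" --pt "0 0 0.025 0 0 0 -0.2" --pt "0 0 0.01 0 0 0 -0.2" --pt "0 0 0.005 0 0 0 -0.2" --pt "0 0 0.002 0 0 0 -0.2" --pt "0 0 0 0 0 0 -0.2"

```text
t: 32.85
tcp_pos: [0.5941, -0.0134, -0.0025]
tool_rot: [-0.084, 0.996, -0.0, 0.001]
force: [-0.5, 0.9, -0.1]
finger_gap: 0.6
gripper_force: 0.0
```

Call:
apply_moves --pt "0 0 0 0 0 0 0.5" --pt "0 0 0 0 0 0 0.5" --pt "0 0 0 0 0 0 0.5" --pt "0 0 0 0 0 0 1" --pt "0 0 0 0 0 0 1" --force 30

```text
t: 33.48
tcp_pos: [0.5941, -0.0134, -0.0024]
tool_rot: [-0.084, 0.996, -0.0, 0.001]
force: [-0.4, 0.2, 5.8]
finger_gap: 0.32
gripper_force: 30.0
```

Gripped (27 mm). Lift and carry to the cradle, turning it lengthwise.

Call:
apply_moves --pt "0 0 -0.01 0 0 0 1" --pt "0 0 -0.02 0 0 0 1" --pt "0 0 -0.03 0 0 0 1" --pt "0 0 -0.03 0 0 0 1" --pt "0 0 -0.02 0 0 0 1" --pt "0 0 -0.01 0 0 0 1" --pt "0 0 0 0 0 0 1"

```text
t: 34.35
tcp_pos: [0.5937, -0.0134, 0.1173]
tool_rot: [-0.084, 0.996, -0.0, 0.0]
force: [-0.4, -0.3, -0.7]
finger_gap: 0.32
gripper_force: 29.5
```

Call:
apply_moves --pt "0.009 -0.02 0 0 0 0 1" --pt "0.016 -0.04 0 0 0 0 1" --pt "0.019 -0.046 0 0 0 0 1" --pt "0.019 -0.046 0 0 0 0 1" --pt "0.019 -0.046 0 0 0 0 1" --pt "0.019 -0.046 0 0 0 0 1" --pt "0.019 -0.046 0 0 0 0 1" --pt "0.016 -0.037 0 0 0 0 1"

```text
t: 35.35
tcp_pos: [0.5127, -0.36, 0.1153]
tool_rot: [-0.083, 0.997, 0.001, -0.001]
force: [1.9, -0.2, -0.7]
finger_gap: 0.317
gripper_force: 29.5
```

Call:
apply_moves --pt "0.009 -0.02 0 0 0 0 1" --pt "0 0 0 0 0 0.16 1" --pt "0 0 0 0 0 0.16 1" --pt "0 0 0 0 0 0.16 1" --pt "0 0 0 0 0 0.16 1" --pt "0 0 0 0 0 0.16 1" --pt "0 0 0 0 0 0.16 1" --pt "0 0 0 0 0 0.16 1"

```text
t: 36.35
tcp_pos: [0.5083, -0.3781, 0.1159]
tool_rot: [0.46, 0.888, 0.001, -0.001]
force: [-0.7, 0.8, 0.5]
finger_gap: 0.318
gripper_force: 29.5
```

Call:
apply_moves --pt "0 0 0 0 0 0.16 1" --pt "0 0 0 0 0 0.16 1" --pt "0 0 0 0 0 0 1" --pt "0 0 0 0 0 0 1"

```text
t: 36.85
tcp_pos: [0.5084, -0.3789, 0.1163]
tool_rot: [0.593, 0.805, 0.0, -0.001]
force: [-0.0, -0.8, -0.7]
finger_gap: 0.316
gripper_force: 29.5
```

Run:
```python
from h import *
s=sense();im=snapshot("wrist")[:,:,::-1];cv2.imwrite("pics/w11.png",im);pickle.dump(s,open("w11.pkl","wb"))
y=Rn.from_quat(s["tool_rot"]).as_matrix()[:,1];print(s["tcp_pos"],np.arctan2(y[1],y[0]),s["q"].round(2),s["finger_gap"])
```

```text
[ 0.50838504 -0.37889371  0.11634858] 0.3013244029888316 [-0.82  0.65  1.49  0.    1.   -1.12] 0.31619147013381366
```

View pics/w11.png

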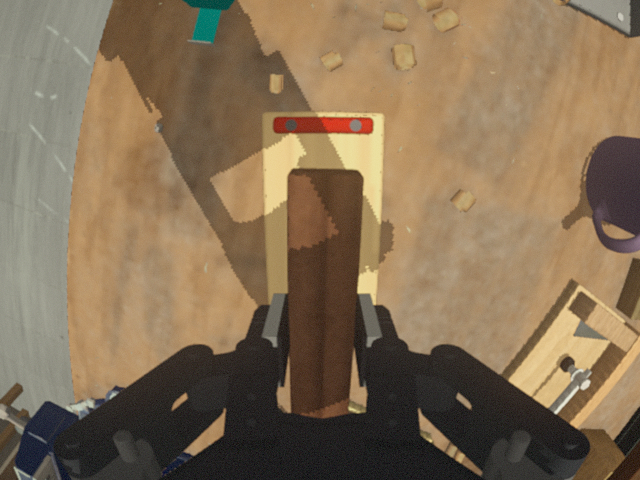

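The cradle is aligned with the block, with its sides at columns 264–383 and its far red stop inner edge at row ≈133. Check the lengthwise offset.

Run:
```python
from h import *
s=pickle.load(open("w11.pkl","rb"));R=Rn.from_quat(s["tool_rot"]).as_matrix()
for n,uv,z in(("endL",(264,113),.01),("endR",(383,113),.01),("stop in top",(323,133),.024),("stop in base",(323,134),.01),("sideL",(266,260),.01),("sideR",(379,260),.01),("blk end top",(326,169),None)):
    if z is None: z=s["tcp_pos"][2]+.0324
    P=at_z(*ray("wrist",uv,s),z);print(n,(R.T@(P-s["tcp_pos"])*1000).round(1))
print(at_z(*ray("top",(466.2,259.4)),.01))
```

```text
endL [ 88.4 -41.7 106.5]
endR [ 88.5  44.6 106.4]
stop in top [73.3  1.  92.4]
stop in base [ 72.3   1.  106.4]
sideL [-24.7 -43.8 106.3]
sideR [-24.8  45.4 106.3]
blk end top [ 62.8   1.3 -32.3]
[ 0.50790684 -0.38078167  0.01      ]
```

Call:
apply_moves --pt "-0.001 0.001 0.02 0 0 0 1" --pt "0 0 0.03 0 0 0 1" --pt "0 0 0.03 0 0 0 1" --pt "0 0 0.02 0 0 0 1" --pt "0 0 0.01 0 0 0 1" --pt "0 0 0.005 0 0 0 1" --pt "0 0 0.002 0 0 0 1" --pt "0 0 0 0 0 0 1"

```text
t: 37.9
tcp_pos: [0.5101, -0.3807, 0.0005]
tool_rot: [0.594, 0.804, -0.0, 0.001]
force: [-0.5, 1.1, -1.2]
finger_gap: 0.319
gripper_force: 29.5
```

Call:
apply_moves --pt "0 0 0.002 0 0 0 1" --pt "0 0 0.001 0 0 0 1" --pt "0 0 0 0 0 0 1" --pt "0 0 0 0 0 0 -0.1" --pt "0 0 0 0 0 0 -0.1" --pt "0 0 0 0 0 0 -0.1" --pt "0 0 0 0 0 0 -0.1" --pt "0 0 0 0 0 0 -0.1"

```text
t: 38.9
tcp_pos: [0.5097, -0.3803, -0.0033]
tool_rot: [0.594, 0.804, 0.0, -0.0]
force: [-0.2, 0.3, -0.6]
finger_gap: 0.554
gripper_force: 0.0
```

Call:
apply_moves --pt "0 0 -0.02 0 0 0 -0.1" --pt "0 0 -0.03 0 0 0 -0.1" --pt "0 0 -0.04 0 0 0 -0.1" --pt "0 0 -0.04 0 0 0 -0.1" --pt "0 0 0 0 0 0 -0.1" --pt "0 0 0 0 0 0 -0.1"

```text
t: 39.65
tcp_pos: [0.5095, -0.3801, 0.1275]
tool_rot: [0.594, 0.804, -0.0, 0.0]
force: [-0.5, 0.4, -0.7]
finger_gap: 0.553
gripper_force: 0.0
```

Run:
```python
from h import *
s=sense();im=snapshot("wrist")[:,:,::-1];cv2.imwrite("pics/w12.png",im);pickle.dump(s,open("w12.pkl","wb"))
y=Rn.from_quat(s["tool_rot"]).as_matrix()[:,1];print(s["tcp_pos"],np.arctan2(y[1],y[0]))
h=cv2.cvtColor(im,cv2.COLOR_BGR2HSV);m=cv2.inRange(h,(0,50,20),(15,200,110));m[:130]=0;m[330:]=0;m[:,:250]=0;m[:,400:]=0
k=max(cv2.findContours(m,0,1)[0],key=cv2.contourArea);print(cv2.minAreaRect(k),cv2.boundingRect(k))
cv2.imwrite("pics/w12c.png",cv2.resize(im[90:410,200:440],(480,640))[:600])
```

```text
[ 0.50949693 -0.38006456  0.12751602] 0.29851599235094095
((321.76123046875, 226.58868408203125), (37.26547622680664, 153.1567840576172), 2.2457425594329834) (303, 150, 40, 154)
```

View pics/w12c.png

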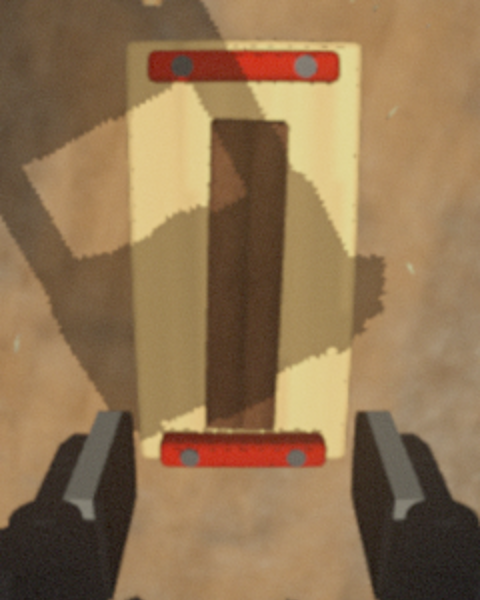

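Run:
```python
from h import *
s=pickle.load(open("w12.pkl","rb"));R=Rn.from_quat(s["tool_rot"]).as_matrix()
for n,uv,z in(("blk far top",(324.5,150.5),.03),("blk near top",(320,304.5),.03),("stop far in",(322,131),.024),("stop far in base",(322,131),.01),("stop near in top",(321.5,307),.024),("stop near out top",(321.5,323),.024),("cradle far",(322,111),.01),("cradle near",(321.5,319),.01),("blkL",(305,227),.03),("blkR",(341,227),.03),("crL",(266,227),.01),("crR",(378,227),.01)):
    P=at_z(*ray("wrist",uv,s),z);print(n,(R.T@(P-s["tcp_pos"])*1000).round(1))
```

```text
blk far top [60.8  2.  97.5]
blk near top [-59.3  -1.2  97.5]
stop far in [ 74.5   0.3 103.5]
stop far in base [ 74.3   0.4 117.5]
stop near in top [-64.7  -0.  103.5]
stop near out top [-80.   -0.  103.5]
cradle far [ 89.6   0.3 117.5]
cradle near [-84.1  -0.  117.5]
blkL [  4.7 -12.2  97.5]
blkR [ 4.7 14.3 97.5]
crL [ -0.8 -44.3 117.5]
crR [ -0.9  45.1 117.5]
```

Relative to the cradle the block is within ~2 mm lengthwise, ~1 mm across, and flat. Next, the returns, pale block first: turn square to the tray and go to it.

Call:
apply_moves --pt "0 0 0 0 0 0.131 -0.3" --pt "0.025 0.0055 0 0 0 0 -0.3" --pt "0.04 0.009 0 0 0 0 -0.3" --pt "0.0475 0.0105 0 0 0 0 -0.3" --pt "0.0475 0.0105 0 0 0 0 -0.3" --pt "0.0475 0.0105 0 0 0 0 -0.3" --pt "0.0475 0.0105 0 0 0 0 -0.3" --pt "0.0475 0.0105 0 0 0 0 -0.3"

```text
t: 40.7
tcp_pos: [0.5236, -0.0676, 0.126]
tool_rot: [0.644, 0.765, -0.0, -0.001]
force: [0.6, 0.3, 0.4]
finger_gap: 0.648
gripper_force: 0.0
```

Call:
apply_moves --pt "0.0475 0.0105 0 0 0 0 -0.3" --pt "0.0475 0.0105 0 0 0 0 -0.3" --pt "0.0475 0.0105 0 0 0 0 -0.3" --pt "0.0475 0.0105 0 0 0 0 -0.3" --pt "0.0475 0.0105 0 0 0 0 -0.3" --pt "0.0475 0.0105 0 0 0 0 -0.3" --pt "0.0475 0.0105 0 0 0 0 -0.3" --pt "0.0475 0.0105 0 0 0 0 -0.3"

```text
t: 41.7
tcp_pos: [0.5422, 0.32, 0.1257]
tool_rot: [0.644, 0.765, -0.001, -0.001]
force: [1.0, -0.0, -0.2]
finger_gap: 0.644
gripper_force: 0.0
```

Call:
apply_moves --pt "0.0475 0.0105 0 0 0 0 -0.3" --pt "0.035 0.008 0 0 0 0 -0.3" --pt "0.02 0.0045 0 0 0 0 -0.3" --pt "0 0 0 0 0 0 -0.3" --pt "0 0 0 0 0 0 -0.3"

```text
t: 42.32
tcp_pos: [0.5489, 0.4219, 0.126]
tool_rot: [0.645, 0.764, -0.001, -0.0]
force: [0.1, 0.2, 0.6]
finger_gap: 0.65
gripper_force: 0.0
```

```bash
cat > to.py <<'E'
from h import *
import sys
def to(x,y,z,yaw=.1674):
    """remaining shift in tool axes to a world TCP target"""
    s=sense();R=Rn.from_quat(s["tool_rot"]).as_matrix();e=R.T@(np.array([x,y,z])-s["tcp_pos"])
    print("pos",s["tcp_pos"].round(4),"yaw",np.arctan2(R[1,1],R[0,1]).round(4),"shift mm",(e*1000).round(1),"gap",round(s["finger_gap"],3),"t",s["t"])
to(*map(float,sys.argv[1:4]))
E
python3 to.py .550 .4226 -.0115
```

```text
pos [0.5489 0.4219 0.126 ] yaw 0.1687 shift mm [  0.6   1.6 137.5] gap 0.65 t 42.325
```

Call:
apply_moves --pt "0 0.001 0.02 0 0 0 -0.3" --pt "0 0 0.035 0 0 0 -0.3" --pt "0 0 0.035 0 0 0 -0.3" --pt "0 0 0.025 0 0 0 -0.3" --pt "0 0 0.012 0 0 0 -0.3" --pt "0 0 0.006 0 0 0 -0.3" --pt "0 0 0.003 0 0 0 -0.3" --pt "0 0 0 0 0 0 -0.3"

```text
t: 43.32
tcp_pos: [0.5519, 0.4231, -0.0085]
tool_rot: [0.645, 0.764, 0.001, 0.0]
force: [0.2, -0.2, -0.1]
finger_gap: 0.645
gripper_force: 0.0
```

Call:
apply_moves --pt "0 0 0 0 0 0 0.3" --pt "0 0 0 0 0 0 0.3" --pt "0 0 0 0 0 0 0.3" --pt "0 0 0 0 0 0 0.3" --pt "0 0 0 0 0 0 1" --force 30

```text
t: 43.95
tcp_pos: [0.5521, 0.4234, -0.0081]
tool_rot: [0.645, 0.764, 0.001, 0.0]
force: [-1.0, 0.1, 6.2]
finger_gap: 0.433
gripper_force: 30.7
```

Call:
apply_moves --pt "0 0 -0.01 0 0 0 1" --pt "0 0 -0.02 0 0 0 1" --pt "0 0 -0.03 0 0 0 1" --pt "0 0 -0.03 0 0 0 1" --pt "0 0 -0.02 0 0 0 1" --pt "0 0 -0.01 0 0 0 1" --pt "0 0 0 0 0 0 1"

```text
t: 44.82
tcp_pos: [0.5515, 0.423, 0.1114]
tool_rot: [0.645, 0.764, 0.0, 0.0]
force: [0.7, 0.5, -0.5]
finger_gap: 0.433
gripper_force: 30.1
```

Call:
apply_moves --pt "-0.02 0 0 0 0 0 1" --pt "-0.035 0.001 0 0 0 0 1" --pt "-0.045 0.001 0 0 0 0 1" --pt "-0.045 0.001 0 0 0 0 1" --pt "-0.045 0.001 0 0 0 0 1" --pt "-0.045 0.001 0 0 0 0 1" --pt "-0.045 0.001 0 0 0 0 1" --pt "-0.04 0.001 0 0 0 0 1"

```text
t: 45.82
tcp_pos: [0.6106, 0.1054, 0.1094]
tool_rot: [0.646, 0.763, -0.001, -0.001]
force: [-0.5, 0.2, -0.9]
finger_gap: 0.431
gripper_force: 30.1
```

Call:
apply_moves --pt "-0.03 0.001 0 0 0 0 1" --pt "-0.014 0 0 0 0 0 1" --pt "0 0 0 0 0 0 1" --pt "0 0 0 0 0 0 1"

```text
t: 46.32
tcp_pos: [0.6193, 0.0662, 0.1105]
tool_rot: [0.645, 0.764, -0.0, -0.001]
force: [-0.3, -0.2, -0.4]
finger_gap: 0.433
gripper_force: 30.1
```

```bash
python3 to.py .6228 .0666 -.0015
python3 - <<'E'
from h import *
s=sense();im=snapshot("wrist")[:,:,::-1];cv2.imwrite("pics/w13.png",im)
E
```

```text
pos [0.6193 0.0662 0.1105] yaw 0.1682 shift mm [ -0.3   3.7 112. ] gap 0.433 t 46.325
```

I've already used up (and overrun) the picture-viewing allowance, so from here I'll check with numbers only. Lower the pale block into its outline.

Call:
apply_moves --pt "0 0.002 0.02 0 0 0 1" --pt "0 0 0.03 0 0 0 1" --pt "0 0 0.03 0 0 0 1" --pt "0 0 0.02 0 0 0 1" --pt "0 0 0.006 0 0 0 1" --pt "0 0 0.003 0 0 0 1" --pt "0 0 0 0 0 0 1"

```text
t: 47.25
tcp_pos: [0.6226, 0.0657, 0.0025]
tool_rot: [0.645, 0.764, 0.0, 0.001]
force: [1.6, -0.7, -0.5]
finger_gap: 0.43
gripper_force: 30.1
```

```bash
python3 to.py .6228 .0666 -.0015
```

```text
pos [0.6226 0.0657 0.0025] yaw 0.1676 shift mm [0.9 0.3 4. ] gap 0.43 t 47.25
```

Call:
apply_moves --pt "0.001 0 0.002 0 0 0 1" --pt "0 0 0.0015 0 0 0 1" --pt "0 0 0 0 0 0 1" --pt "0 0 0 0 0 0 -0.3" --pt "0 0 0 0 0 0 -0.3" --pt "0 0 0 0 0 0 -0.3" --pt "0 0 0 0 0 0 -0.3" --pt "0 0 0 0 0 0 -0.3"

```text
t: 48.25
tcp_pos: [0.6217, 0.0666, -0.0018]
tool_rot: [0.645, 0.764, -0.0, -0.0]
force: [-0.1, -0.5, 0.2]
finger_gap: 0.647
gripper_force: 0.0
```

Call:
apply_moves --pt "0 0 -0.02 0 0 0 -0.3" --pt "0 0 -0.03 0 0 0 -0.3" --pt "0 0 -0.04 0 0 0 -0.3" --pt "0 0 -0.04 0 0 0 -0.3" --pt "0 0 0 0 0 0 -0.4"

```text
t: 48.88
tcp_pos: [0.625, 0.0665, 0.1337]
tool_rot: [0.645, 0.764, 0.003, 0.004]
force: [0.4, -0.3, 0.7]
finger_gap: 0.698
gripper_force: 0.0
```

Call:
apply_moves --pt "0.02 -0.005 0 0 0 0 -0.4" --pt "0.04 -0.011 0 0 0 0 -0.4" --pt "0.046 -0.013 0 0 0 0 -0.4" --pt "0.046 -0.013 0 0 0 0 -0.4" --pt "0.046 -0.013 0 0 0 0 -0.4" --pt "0.046 -0.013 0 0 0 0 -0.4" --pt "0.046 -0.013 0 0 0 0 -0.4" --pt "0.046 -0.013 0 0 0 0 -0.4"

```text
t: 49.88
tcp_pos: [0.4697, 0.3837, 0.1267]
tool_rot: [0.645, 0.764, -0.002, -0.001]
force: [0.3, 0.9, -1.5]
finger_gap: 0.701
gripper_force: 0.0
```

Call:
apply_moves --pt "0.025 -0.006 0 0 0 0 -0.4" --pt "0.01 -0.003 0 0 0 0 -0.4" --pt "0 0 0 0 0 0 -0.4" --pt "0 0 0 0 0 0 -0.4"

```text
t: 50.38
tcp_pos: [0.4584, 0.4142, 0.1279]
tool_rot: [0.646, 0.763, -0.001, -0.0]
force: [-0.0, 0.2, 0.4]
finger_gap: 0.703
gripper_force: 0.0
```

```bash
python3 to.py .459 .4152 .0128
```

```text
pos [0.4584 0.4142 0.1279] yaw 0.1665 shift mm [  0.9   0.9 115.1] gap 0.703 t 50.375
```

Call:
apply_moves --pt "0 0 0.02 0 0 0 -0.4" --pt "0 0 0.03 0 0 0 -0.4" --pt "0 0 0.03 0 0 0 -0.4" --pt "0 0 0.02 0 0 0 -0.4" --pt "0 0 0.01 0 0 0 -0.4" --pt "0 0 0.006 0 0 0 -0.4" --pt "0 0 0 0 0 0 -0.4" --pt "0 0 0 0 0 0 -0.4"

```text
t: 51.38
tcp_pos: [0.4589, 0.4156, 0.0131]
tool_rot: [0.645, 0.764, 0.001, 0.0]
force: [0.6, -0.3, 0.2]
finger_gap: 0.696
gripper_force: 0.0
```

Call:
apply_moves --pt "0 0 0 0 0 0 1" --pt "0 0 0 0 0 0 1" --pt "0 0 0 0 0 0 1" --pt "0 0 0 0 0 0 1" --pt "0 0 0 0 0 0 1" --pt "0 0 0 0 0 0 1" --force 45

```text
t: 52.12
tcp_pos: [0.4587, 0.4156, 0.0131]
tool_rot: [0.645, 0.764, 0.001, 0.0]
force: [-0.7, -0.6, 5.6]
finger_gap: 0.412
gripper_force: 45.0
```

```bash
python3 to.py .5424 .0389 .0200
```

```text
pos [0.4587 0.4156 0.0131] yaw 0.1676 shift mm [-385.4   19.7   -7.1] gap 0.412 t 52.125
```

Call:
apply_moves --pt "0 0 -0.01 0 0 0 1" --pt "0 0 -0.02 0 0 0 1" --pt "0 0 -0.03 0 0 0 1" --pt "0 0 -0.03 0 0 0 1" --pt "0 0 -0.02 0 0 0 1" --pt "0 0 -0.01 0 0 0 1" --pt "0 0 0 0 0 0 1"

```text
t: 53.0
tcp_pos: [0.4586, 0.4154, 0.1332]
tool_rot: [0.645, 0.764, 0.001, 0.0]
force: [-0.7, -0.2, -3.3]
finger_gap: 0.415
gripper_force: 45.3
```

Call:
apply_moves --pt "-0.02 0 0 0 0 0 1" --pt "-0.035 0.002 0 0 0 0 1" --pt "-0.045 0.002 0 0 0 0 1" --pt "-0.045 0.002 0 0 0 0 1" --pt "-0.045 0.002 0 0 0 0 1" --pt "-0.045 0.003 0 0 0 0 1" --pt "-0.045 0.003 0 0 0 0 1" --pt "-0.045 0.003 0 0 0 0 1"

```text
t: 54.0
tcp_pos: [0.5283, 0.0951, 0.1313]
tool_rot: [0.646, 0.764, -0.001, -0.001]
force: [1.0, 0.3, -2.3]
finger_gap: 0.416
gripper_force: 45.3
```

Call:
apply_moves --pt "-0.03 0.002 0 0 0 0 1" --pt "-0.02 0.002 0 0 0 0 1" --pt "-0.01 0 0 0 0 0 1" --pt "0 0 0 0 0 0 1" --pt "0 0 0 0 0 0 1"

```text
t: 54.62
tcp_pos: [0.5427, 0.0401, 0.1322]
tool_rot: [0.645, 0.764, -0.0, -0.0]
force: [0.2, -0.0, -1.9]
finger_gap: 0.411
gripper_force: 45.3
```

```bash
python3 to.py .5424 .0389 .0205
```

```text
pos [0.5427 0.0401 0.1322] yaw 0.1686 shift mm [ -1.2  -0.4 111.7] gap 0.411 t 54.625
```

Call:
apply_moves --pt "-0.002 -0.001 0.02 0 0 0 1" --pt "0 0 0.03 0 0 0 1" --pt "0 0 0.03 0 0 0 1" --pt "0 0 0.02 0 0 0 1" --pt "0 0 0.006 0 0 0 1" --pt "0 0 0.003 0 0 0 1" --pt "0 0 0 0 0 0 1"

```text
t: 55.5
tcp_pos: [0.5431, 0.0373, 0.0239]
tool_rot: [0.645, 0.764, 0.0, 0.001]
force: [-0.3, -0.4, -2.0]
finger_gap: 0.417
gripper_force: 45.2
```

```bash
python3 to.py .5424 .0389 .0201
```

```text
pos [0.5431 0.0373 0.0239] yaw 0.168 shift mm [ 1.7 -0.4  3.8] gap 0.417 t 55.5
```

Call:
apply_moves --pt "0.0015 0 0.002 0 0 0 1" --pt "0 0 0.0015 0 0 0 1" --pt "0 0 0 0 0 0 1" --pt "0 0 0 0 0 0 -0.4" --pt "0 0 0 0 0 0 -0.4" --pt "0 0 0 0 0 0 -0.4" --pt "0 0 0 0 0 0 -0.4" --pt "0 0 0 0 0 0 -0.4"

```text
t: 56.5
tcp_pos: [0.5423, 0.0385, 0.0198]
tool_rot: [0.645, 0.764, -0.0, -0.0]
force: [0.0, 0.6, -0.0]
finger_gap: 0.701
gripper_force: 0.0
```

Call:
apply_moves --pt "0 0 -0.02 0 0 0 -0.4" --pt "0 0 -0.03 0 0 0 -0.4" --pt "0 0 -0.035 0 0 0 -0.4" --pt "0 0 -0.035 0 0 0 -0.4" --pt "0 0 0 0 0 0 -1"

```text
t: 57.12
tcp_pos: [0.5445, 0.0383, 0.1425]
tool_rot: [0.645, 0.764, 0.002, 0.003]
force: [0.9, 0.9, 1.2]
finger_gap: 0.888
gripper_force: 0.0
```

Call:
apply_moves --pt "0.02 0 0 0 0 0 -1" --pt "0.04 -0.002 0 0 0 0 -1" --pt "0.045 -0.002 0 0 0 0 -1" --pt "0.045 -0.002 0 0 0 0 -1" --pt "0.045 -0.002 0 0 0 0 -1" --pt "0.044 -0.002 0 0 0 0 -1" --pt "0.02 -0.002 0 0 0 0 -1" --pt "0 0 0 0 0 0 -1"

```text
t: 58.12
tcp_pos: [0.4857, 0.2929, 0.1387]
tool_rot: [0.644, 0.765, -0.001, -0.001]
force: [-0.7, -0.1, 0.0]
finger_gap: 1.004
gripper_force: 0.0
```

```bash
python3 to.py .4872 .2922 .0080
```

```text
pos [0.4857 0.2929 0.1387] yaw 0.1706 shift mm [ -0.8   1.7 130.7] gap 1.004 t 58.125
```

Call:
apply_moves --pt "0 0 0.02 0 0 0 -1" --pt "0 0 0.035 0 0 0 -1" --pt "0 0 0.035 0 0 0 -1" --pt "0 0 0.02 0 0 0 -1" --pt "0 0 0.012 0 0 0 -1" --pt "0 0 0.009 0 0 0 -1" --pt "0 0 0 0 0 0 -1" --pt "0 0 0 0 0 0 -1" --force 60

```text
t: 59.12
tcp_pos: [0.4879, 0.292, 0.0095]
tool_rot: [0.645, 0.764, 0.001, 0.0]
force: [0.3, -0.1, 0.0]
finger_gap: 0.998
gripper_force: 0.0
```

Call:
apply_moves --pt "0 0 0 0 0 0 1" --pt "0 0 0 0 0 0 1" --pt "0 0 0 0 0 0 1" --pt "0 0 0 0 0 0 1" --pt "0 0 0 0 0 0 1"

```text
t: 59.75
tcp_pos: [0.4875, 0.2921, 0.0103]
tool_rot: [0.646, 0.764, 0.0, 0.0]
force: [-0.5, -1.4, 8.3]
finger_gap: 0.666
gripper_force: 61.9
```

```bash
python3 to.py .6042 -.0736 .0150
```

```text
pos [0.4875 0.2921 0.0103] yaw 0.1672 shift mm [-380.    54.3   -4.8] gap 0.666 t 59.75
```

Call:
apply_moves --pt "0 0 -0.01 0 0 0 1" --pt "0 0 -0.02 0 0 0 1" --pt "0 0 -0.03 0 0 0 1" --pt "0 0 -0.03 0 0 0 1" --pt "0 0 -0.03 0 0 0 1" --pt "0 0 -0.01 0 0 0 1" --pt "0 0 0 0 0 0 1"

```text
t: 60.62
tcp_pos: [0.487, 0.2918, 0.1388]
tool_rot: [0.645, 0.764, -0.0, -0.0]
force: [-0.4, 0.1, -6.3]
finger_gap: 0.656
gripper_force: 65.0
```

Call:
apply_moves --pt "-0.02 0.003 0 0 0 0 1" --pt "-0.035 0.005 0 0 0 0 1" --pt "-0.045 0.006 0 0 0 0 1" --pt "-0.045 0.006 0 0 0 0 1" --pt "-0.045 0.006 0 0 0 0 1" --pt "-0.045 0.006 0 0 0 0 1" --pt "-0.045 0.007 0 0 0 0 1" --pt "-0.045 0.007 0 0 0 0 1"

```text
t: 61.62
tcp_pos: [0.5859, -0.0234, 0.137]
tool_rot: [0.646, 0.764, -0.001, -0.001]
force: [0.5, 0.9, -5.3]
finger_gap: 0.656
gripper_force: 65.0
```

Call:
apply_moves --pt "-0.03 0.005 0 0 0 0 1" --pt "-0.018 0.003 0 0 0 0 1" --pt "-0.007 0 0 0 0 0 1" --pt "0 0 0 0 0 0 1" --pt "0 0 0 0 0 0 1"

```text
t: 62.25
tcp_pos: [0.6031, -0.0724, 0.1386]
tool_rot: [0.645, 0.764, -0.0, -0.001]
force: [0.2, -0.8, -5.2]
finger_gap: 0.658
gripper_force: 65.0
```

```bash
python3 to.py .6042 -.0736 .0173
```

```text
pos [ 0.6031 -0.0724  0.1386] yaw 0.1688 shift mm [ -1.5   1.  121.3] gap 0.658 t 62.25
```

Call:
apply_moves --pt "-0.002 0 0.02 0 0 0 1" --pt "0 0 0.03 0 0 0 1" --pt "0 0 0.03 0 0 0 1" --pt "0 0 0.025 0 0 0 1" --pt "0 0 0.01 0 0 0 1" --pt "0 0 0.003 0 0 0 1" --pt "0 0 0 0 0 0 1"

```text
t: 63.12
tcp_pos: [0.605, -0.0757, 0.0216]
tool_rot: [0.645, 0.764, 0.0, 0.001]
force: [-0.2, -0.5, -5.7]
finger_gap: 0.659
gripper_force: 65.3
```

```bash
python3 to.py .6042 -.0736 .0173
```

```text
pos [ 0.605  -0.0757  0.0216] yaw 0.168 shift mm [ 2.2 -0.5  4.3] gap 0.659 t 63.125
```

Call:
apply_moves --pt "0.002 0 0.002 0 0 0 1" --pt "0 0 0.002 0 0 0 1" --pt "0 0 0 0 0 0 1" --pt "0 0 0 0 0 0 1"

```text
t: 63.62
tcp_pos: [0.6044, -0.0738, 0.0175]
tool_rot: [0.646, 0.764, 0.0, 0.0]
force: [-0.5, 0.6, 0.5]
finger_gap: 0.656
gripper_force: 66.8
```

Touchdown: the weight is off the fingers. Release, rise, and go back to the first viewing pose to compare numerically with the start.

Call:
apply_moves --pt "0 0 0 0 0 0 -1" --pt "0 0 0 0 0 0 -1" --pt "0 0 0 0 0 0 -1" --pt "0 0 0 0 0 0 -1" --pt "0 0 0 0 0 0 -1"

```text
t: 64.25
tcp_pos: [0.604, -0.0739, 0.0168]
tool_rot: [0.645, 0.764, 0.0, 0.0]
force: [-0.1, -1.3, -0.1]
finger_gap: 1.0
gripper_force: 0.0
```

Call:
apply_moves --pt "0 0 -0.02 0 0 0 -1" --pt "0 0 -0.03 0 0 0 -1" --pt "0 0 -0.04 0 0 0 -1" --pt "0 0 -0.04 0 0 0 -1" --pt "0.025 -0.001 -0.03 0 0 0 -1" --pt "0.025 -0.001 -0.03 0 0 0 -1" --pt "0.025 -0.001 0 0 0 0 -1" --pt "0 0 0 0 0 0 -1"

```text
t: 65.25
tcp_pos: [0.5878, 0.0011, 0.2072]
tool_rot: [0.644, 0.765, -0.0, -0.0]
force: [1.1, 0.4, -0.3]
finger_gap: 1.002
gripper_force: 0.0
```

Call:
apply_moves --pt "0 0 0 0 0 0 -1" --pt "0 0 0 0 0 0 -1"

```text
t: 65.5
tcp_pos: [0.5885, -0.0013, 0.2062]
tool_rot: [0.646, 0.763, -0.0, -0.0]
force: [-0.7, 0.1, 0.3]
finger_gap: 1.0
gripper_force: 0.0
```

```bash
python3 to.py .58742 -.00069 .20813
python3 - <<'E'
from h import *
s2=sense();b=snapshot("wrist")[:,:,::-1].copy();cv2.imwrite("pics/w14.png",b)
t=snapshot("top")[:,:,::-1].copy();cv2.imwrite("pics/top1.png",t)
a=cv2.imread("pics/w1.png");s1=pickle.load(open("w1.pkl","rb"))
# template matching of each thing, expressed as world point at its top height
for n,(x0,y0,x1,y1),z in(("tape",(250,90,305,205),.06),("pale",(343,86,398,200),.028),("batt",(290,236,362,296),.065),("tray",(203,77,240,120),.01),("bottle",(478,0,585,45),.1)):
    T=a[y0:y1,x0:x1];X0,Y0=max(x0-25,0),max(y0-25,0)
    r=cv2.matchTemplate(b[Y0:y1+25,X0:x1+25],T,cv2.TM_CCOEFF_NORMED);_,v,_,l=cv2.minMaxLoc(r)
    u=np.array([(x0+x1)/2,(y0+y1)/2]);w=u+[X0+l[0]-x0,Y0+l[1]-y0]
    d=at_z(*ray("wrist",w,s2),z)-at_z(*ray("wrist",u,s1),z);print(n,"score",round(v,2),"pix",w-u,"moved mm",(d[:2]*1000).round(1))
t0=cv2.imread("pics/top0.png")
for n,(x0,y0,x1,y1) in(("bottle",(215,145,252,182)),("mug",(398,138,450,184))):
    T=t0[y0:y1,x0:x1];r=cv2.matchTemplate(t[y0-8:y1+8,x0-8:x1+8],T,cv2.TM_CCOEFF_NORMED);_,v,_,l=cv2.minMaxLoc(r);print(n,v,np.array(l)-8)
E
```

```text
pos [ 0.5885 -0.0013  0.2062] yaw 0.1665 shift mm [ 0.8 -1.  -1.9] gap 1.0 t 65.5
tape score 0.97 pix [-1.  0.] moved mm [ 0.7 -0.7]
pale score 0.96 pix [-1. -1.] moved mm [ 0. -0.]
batt score 0.97 pix [-1.  0.] moved mm [ 0.2 -0.2]
tray score 0.96 pix [-2. -1.] moved mm [-0.2  0. ]
bottle score 0.91 pix [0. 0.] moved mm [ 0.4 -1.7]
bottle 0.9630398750305176 [0 0]
mug 0.9981105923652649 [0 0]
```

All three things are back within about 1 mm of where they started, with high match scores. The bottle and mug have not moved, the dark block is centred in the cradle, and the arm is clear. Handing in.

```bash
python3 -c "
from station import *
print(sign_off())"
```

```text
the job is handed in; nothing more can be done
None
```

The job is handed in at about 65 s: the dark block measured within about 2 mm of centre in the cradle, the battery, tape and pale block matched their start places to about 1 mm, and the bottle and mug did not move; I viewed 17 pictures, over the limit of 14.

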